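Load the plate rack and lock it

ROBOT

A 7-joint arm with a two-finger parallel gripper is mounted at the origin on a cart in front of the work surface, level with it; the furniture and walls round the work are solid. World frame = base frame: x ahead of the robot, y to its left, z up, the work surface at z = 0. Lengths are in mm, angles in rad, forces in N, time in s.
With the tool pointing down it reaches from about 400 to 875 mm from the base axis. Payload 6.5 kg.
Tool frame: the origin (TCP) lies at the very end of the fingers, on their centre line; the grasp point (between the pads) lies 19 mm behind it; z points along the fingers, x is the direction in which the jaws open and shut, and the axes are right-handed (so a half turn about z gives the same grasp; the last joint's range is limited). The gripper opens to 88 mm and grips with 3 to 60 N. Pads are 18 mm wide; open, the fingers measure 123 mm over their backs; the gripper's body (75 mm by 187 mm) begins 45 mm behind the grasp point.
Start: joints at [-1.279, 0.536, -0.004, 1.538, 0.003, 1.067, -0.071], TCP at [227.635, 608.829, 199.216] pointing down, gripper open.
Joint ranges: [-2.7, 2.7], [-0.37, 2.16], [-1.27, 1.26], [0.24, 2.4], [-1.31, 4.45], [0.19, 1.91], [-2.76, 2.76]. Speed limits (rad/s): [2.39, 2.39, 3.14, 3.14, 3.14, 3.14, 3.14].

INTERFACE

Orientations are given as a 3x3 rotation matrix whose columns are the frame's x, y, z axes.
In Python, from rig import ctrl gives the robot as it stands.
- The arm moves only by the shell command python3 -m inch 'ROWS' [OPENING] [FORCE]. ROWS is JSON, a list of rows, each a list of 2 entries, a list of its own where there are three numbers: the shift along the tool's x, y, z in m, then the turn about the tool's z in rad. In form: [[[tx, ty, tz], twist], ...]. A call has 1 to 20 rows; each row shifts and turns the commanded pose from where the row before left it, along the tool's axes as they then stand; what a row does not reach is not made up. A row lasts 1/12 s, in which the tool goes at most 41.7 mm and 7.16 degrees, less where a joint would pass 70% of its speed; a pose out of reach is approached as far as the arm can. A call with a gripper value outside its range is refused whole. OPENING is the opening, from -1 (shut) to 1 (fully open), set as the call begins (- or left out, the last holds). The fingers move at their own pace and stop on an object; FORCE is the grip in N (left out, the last holds). Time passes only in rows, so rows that do not move let the fingers close. It gives the time, the measured TCP pose, the force and the opening at its end, in the units of the state.
- ctrl.sense(): the state, without advancing time (a new reading comes with each control period).
- ctrl.read_camera(name): name is "side" or "top" or "wrist"; returns the picture (480x640x3 uint8, red, green, blue); there is no depth.
- ctrl.camera_model(name): a dict with "mtx" (3x3 intrinsics, pixels), "k1" (the pictures are not rectified: a ray, as slopes to the right and down, at radius r is drawn at 1 + k1 r^2 times it, then the intrinsics apply), "R" (3x3) and "t" (3): a world point X has camera coordinates R X + t; the wrist camera has in their place "T_tool_cam" (4x4, takes a point from camera to tool coordinates, whose origin is the TCP and whose axes are the tool frame's). Camera axes: x right, y down, z forward; pixel columns grow to the right and rows downward; lengths in mm; the calibration is good to about 2 mm. A picture is of the moment at which its call begins: read the wrist's pose just before it. camera_model takes no time and is no camera call.
- ctrl.close_job(): hands the job in, once; it reports no verdict.
The state is a dict: "time": time; "joints": joint angles; "joint_velocities": joint speeds; "joint_torque": joint torques, N m; "eef_pos": TCP position; "ee_rot": TCP orientation; "wrist_force": force on the tool from outside, world axes, zero at the start; "ft_torque": the same for the moment, N m; "gripper_width": finger opening in mm.
Only numpy, scipy, OpenCV 4.12 (cv2) and the standard library are available. Lean on these libraries where they do the work, as an engineer would, in place of code of your own. Each camera call takes 0.05 s, during which the arm holds its last target.

TASK

Take the two well plates out of the leaning drain stand and stand them on their long edge in the slotted rack, the thick one in the wide slot and the thin one in the narrow slot, each roughly centred along its slot and fully down. Then lift the black collar on the lever and swing the lever over, away from you, until the retaining bar lies over both plates and the collar has sprung back down into its lock, and let go. Leave the rest of the things on the freezer where they are.

Things in the scene. Friction and masses are not known exactly. Their poses are not given: they have to be found in the camera images.
- deep_plate: The thick white well plate (4 x 6 small wells), 127 long, 85 high, 24 mm thick, 120 g. Origin: middle of its lower long edge on the smooth back face; x along that edge, z up to its upper edge, y out of the back: it fills y -0.024 to 0, z 0 to 0.085. Starts in either place of the stand, leaning 27 deg from vertical with its upper edge towards the stand's +y (left); the upper 47 mm of both faces are free.
- shallow_plate: The thin white well plate (2 x 3 large wells), 127 long, 85 high, 14 mm thick, 80 g. Origin: middle of its lower long edge on the smooth back face; x along that edge, z up to its upper edge, y out of the back: it fills y -0.014 to 0, z 0 to 0.085. Starts in either place of the stand, leaning 27 deg from vertical with its upper edge towards the stand's +y (left); the upper 47 mm of both faces are free.
- deep_plate_foot (a point): Middle of the thick plate's lower edge, mid thickness (body point 0, -0.012, 0); axes as the plate's
- shallow_plate_foot (a point): Middle of the thin plate's lower edge, mid thickness (body point 0, -0.007, 0); axes as the plate's
- riser: Grey bench riser board, fixed, 385 (x) x 305 (y) mm, top 60 mm above the work surface; the rack stands on it. Origin: its centre, at the work surface
- stand: Aluminium drain stand, fixed: base 290 x 110 mm with a leaning L-shaped gutter along its x that holds both plates end to end. Origin: centre of its base, on the work surface, z up. The gutter's leaning back is 38 mm high along the plate, its front lip 8 mm
- rack: White slotted rack, fixed: base 160 (x) x 150 (y) x 10 mm. Origin: centre of its underside, on the grey riser board, 60 mm above the work surface; x away from the robot, along the slots; y left. Four bent-wire dividers (6 mm wire, 90 mm long in x, tops 45 mm above the rack floor) form two slots along x. The retaining bar's hinge runs along y on the robot's side (x = -0.088, z = 0.030)
- narrow_slot (a point): Centre of the narrow slot (19 mm wide in y, for the thin plate) on the rack floor, 10 mm above the riser board; at rack y = -0.028; axes as the rack's. Plates go in from above and stand with their long edge along x, either face either way
- wide_slot (a point): Centre of the wide slot (29 mm wide in y, for the thick plate) on the rack floor; at rack y = +0.028; axes as the rack's
- retainer (a joint): Angle of lever and retaining bar about the rack's +y, rad: 0 = open (start; lever leans 20 deg from vertical towards the robot), 0.995 = closed stop (leans 37 deg away from it, bar 5 mm above seated plates). Stays at either end by its weight. With the collar down it is locked and has only about 0.02 rad of play at either end
- collar (a joint): Lift of the lockout collar along the lever, m: 0 = down (sprung), 0.014 = stop; the spring takes 3 to 5 N. From 0.012 its pin clears the gate tooth; between the ends it rides on the tooth; beyond 0.97 rad of lever it springs back to 0
- collar_grip (a point): Grip point of the collar, on its axis, 122 mm from the hinge when down: black ribbed cylinder, 28 mm across, 58 mm long, on the lever at the rack's left end. The collar ends 18 mm above this point, the lever's bare end 10 mm further. z along the lever, outward; y along the hinge. A steel gate plate stands at its left (+y), up to 95 mm from the hinge
- retainer_hinge (a point): Point of the hinge axis below the collar (foot of the lever); y along the hinge, z along the lever
- bar_mid (a point): Middle of the retaining bar (8 mm rod, 118 mm long, along y, 94 mm from the hinge); y along the bar
- bottle: Small white wide-mouth bottle, 46 mm across, 92 mm tall; bystander; origin centre of its underside
- petri: Two stacked closed petri dishes, 62 mm across, 30 mm tall; bystander; origin centre of underside
- tape: Roll of tape lying flat, 94 mm across, 19 mm tall; bystander; origin centre of underside

How it is judged (in metres and radians):
On the way:
1. both plates stand released in their slots, fully down, while the retaining bar is still open (x of deep_plate_foot in the frame of wide_slot between -0.02 and 0.02 m and y of deep_plate_foot in the frame of wide_slot between -0.004 and 0.004 m and z of deep_plate_foot in the frame of wide_slot between -0.004 and 0.004 m and angle between each of deep_plate, shallow_plate's own z axis and vertical below 0.14 rad and angle between the x axis of each of deep_plate, shallow_plate and the x axis of rack, either way round below 0.14 rad and contact force between the fingers and deep_plate below 0.1 N and x of shallow_plate_foot in the frame of narrow_slot between -0.02 and 0.02 m and y of shallow_plate_foot in the frame of narrow_slot between -0.004 and 0.004 m and z of shallow_plate_foot in the frame of narrow_slot between -0.004 and 0.004 m and contact force between the fingers and shallow_plate below 0.1 N and value of joint retainer below 0.1 rad), for 0.2 s.
At the end, for the whole second after the job is handed in: The thick plate stands in the wide slot and the thin one in the narrow slot (within 20 mm along, 4 mm across and 4 mm in height, upright and square within 0.14 rad), released and still; lever beyond 0.95 rad with the collar sprung down (under 3 mm) (x of deep_plate_foot in the frame of wide_slot between -0.02 and 0.02 m and y of deep_plate_foot in the frame of wide_slot between -0.004 and 0.004 m and z of deep_plate_foot in the frame of wide_slot between -0.004 and 0.004 m and angle between each of deep_plate, shallow_plate's own z axis and vertical below 0.14 rad and angle between the x axis of each of deep_plate, shallow_plate and the x axis of rack, either way round below 0.14 rad and contact force between the fingers and deep_plate below 0.1 N and x of shallow_plate_foot in the frame of narrow_slot between -0.02 and 0.02 m and y of shallow_plate_foot in the frame of narrow_slot between -0.004 and 0.004 m and z of shallow_plate_foot in the frame of narrow_slot between -0.004 and 0.004 m and contact force between the fingers and shallow_plate below 0.1 N and value of joint retainer above 0.95 rad and value of joint collar below 0.003 m and linear speed of each of deep_plate, shallow_plate below 0.02 m/s); the robot touches nothing.
It fails at once if a bystander (bottle) is moved by more than 30 mm (distance of bottle from where it was at the start of the episode above 0.03 m).
It fails at once if a bystander (petri) is moved by more than 30 mm (distance of petri from where it was at the start of the episode above 0.03 m).
It fails at once if a bystander (tape) is moved by more than 30 mm (distance of tape from where it was at the start of the episode above 0.03 m).
It also fails if it takes over 72 s, if anything falls off the work surface, if the arm or the gripper's body presses on something with over 40 N, if the wrist force passes 120 N, or if a joint passes its speed limit or range.

## Working session

There is one attempt and no reset: what is moved stays moved. The work goes in short steps, Python scripts to look and compute and a shell command to move; the robot and the scene stay as the last step left them, time stands still between calls to the robot, and variables do not carry over. Pictures are saved under pics/ and viewed, and the job is handed in when it is done.

```bash
ls; mkdir -p pics; python3 - <<'E'
from rig import ctrl
import cv2
s=ctrl.sense()
for k in s: print(k,s[k])
for n in("side","top","wrist"):
    im=ctrl.read_camera(n); cv2.imwrite(f"pics/{n}0.png",im[:,:,::-1]); print(n,ctrl.camera_model(n))
E
```

```text
pics
time 0.0
joints [-1.27922602  0.53716892 -0.0043872   1.53884785  0.00260139  1.0673229
 -0.07119806]
joint_velocities [-0.00034863  0.00015061 -0.00150376 -0.00039942 -0.0001257  -0.00023863
  0.00087513]
joint_torque [-1.80608608e-04 -5.70970130e+01  9.90717039e-01 -2.51610500e+01
 -5.62245212e-02  1.79643044e-02  1.47484648e-04]
eef_pos [227.43427151 608.18390337 198.34771016]
ee_rot [[ 3.50157819e-01  9.36690604e-01 -4.62015774e-04]
 [ 9.36689112e-01 -3.50158089e-01 -1.67928051e-03]
 [-1.73474484e-03  1.55248057e-04 -9.99998483e-01]]
wrist_force [ 0.68625269 -0.29056963 -0.52004193]
ft_torque [-0.00997296 -0.01861845  0.03535118]
gripper_width 88.06849425396078
side {'mtx': array([[452.94336812,   0.        , 323.99507524],
       [  0.        , 452.94336812, 237.84413533],
       [  0.        ,   0.        ,   1.        ]]), 'k1': 0.015057812696136494, 'R': array([[-0.98980812, -0.14216932, -0.0082323 ],
       [-0.07733034,  0.58513094, -0.80724334],
       [ 0.11958221, -0.7983794 , -0.59016136]]), 't': array([607.04091568, 198.98737004, 994.78226826])}
top {'mtx': array(
[... 239 characters left out ...]
0.99611319, -0.0252345 , -0.08439037],
       [ 0.08432201,  0.00376275, -0.99643145]]), 't': array([ -92.82178721,  613.3084205 , 1352.37932372])}
wrist {'mtx': array([[414.15438864,   0.        , 319.52434197],
       [  0.        , 414.15438864, 239.85798983],
       [  0.        ,   0.        ,   1.        ]]), 'k1': -0.09503060622937601, 'T_tool_cam': array([[ 9.99999871e-01, -4.25538538e-04,  2.75880897e-04,
        -1.82557888e+00],
       [ 3.14200649e-04,  9.46868992e-01,  3.21619362e-01,
        -8.40091673e+01],
       [-3.98084499e-04, -3.21619234e-01,  9.46869004e-01,
        -1.85781578e+02],
       [ 0.00000000e+00,  0.00000000e+00,  0.00000000e+00,
         1.00000000e+00]])}
```

View pics/side0.png

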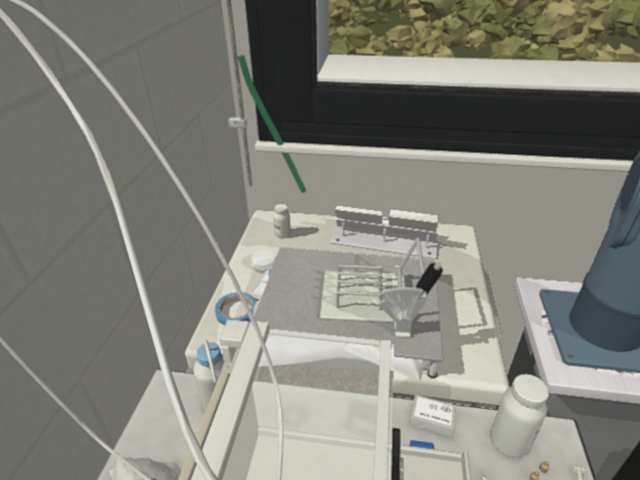

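View pics/top0.png

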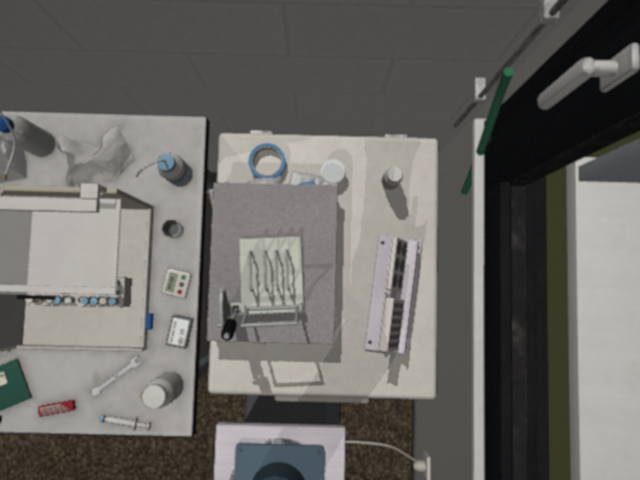

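View pics/wrist0.png

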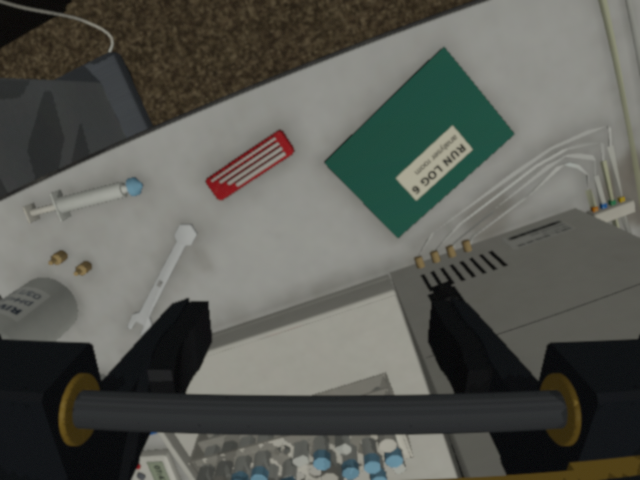

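```bash
cat > h.py <<'E'
import numpy as np, cv2
from rig import ctrl
def ray(n,u,v,T=None):
    m=ctrl.camera_model(n); K=np.array(m["mtx"])
    d=np.array([(u-K[0,2])/K[0,0],(v-K[1,2])/K[1,1]]);r=d.copy()
    for _ in range(8): r=d/(1+m["k1"]*(r@r))
    c=np.array([r[0],r[1],1.])
    if n=="wrist":
        p,R=T; C=np.array(m["T_tool_cam"]); return R@(C[:3,:3]@[0,0,0]+C[:3,3])+p, R@(C[:3,:3]@c)
    R=np.array(m["R"]);return -R.T@np.array(m["t"]), R.T@c
def onz(n,u,v,z,T=None):
    o,d=ray(n,u,v,T); return o+d*(z-o[2])/d[2]
def proj(n,X,T=None):
    m=ctrl.camera_model(n);K=np.array(m["mtx"]);X=np.array(X,float)
    if n=="wrist":
        p,R=T;C=np.array(m["T_tool_cam"]);c=C[:3,:3].T@(R.T@(X-p)-C[:3,3])
    else: c=np.array(m["R"])@X+np.array(m["t"])
    s=c[:2]/c[2];s=s*(1+m["k1"]*(s@s));return s*[K[0,0],K[1,1]]+K[:2,2]
def tri(*rays):
    A=0;b=0
    for o,d in rays:
        d=d/np.linalg.norm(d);P=np.eye(3)-np.outer(d,d);A=A+P;b=b+P@o
    X=np.linalg.solve(A,b);return X,[np.linalg.norm((np.eye(3)-np.outer(d,d)/(d@d))@(X-o)) for o,d in rays]
def snap(n,name):
    s=ctrl.sense();T=(np.array(s["eef_pos"]),np.array(s["ee_rot"]))
    im=ctrl.read_camera(n);cv2.imwrite(f"pics/{name}.png",im[:,:,::-1]);np.savez(f"pics/{name}.npz",p=T[0],R=T[1]);print(name,s["time"],T[0].round(1));return im,T
def load(name):
    z=np.load(f"pics/{name}.npz");return z["p"],z["R"]
E
python3 - <<'E'
import cv2
a=cv2.imread("pics/top0.png")[130:410,200:440];cv2.imwrite("pics/topc.png",cv2.resize(a,None,fx=2.1,fy=2.1,interpolation=cv2.INTER_CUBIC))
a=cv2.imread("pics/side0.png")[190:390,180:500];cv2.imwrite("pics/sidec.png",cv2.resize(a,None,fx=2.5,fy=2.5,interpolation=cv2.INTER_CUBIC))
E
python3 - <<'E'
from h import *
for n,u,v,z in [("stand a",384,236,10),("stand b",419,243,10),("stand c",403,354,10),("stand d",366,348,10),("rack",240,238,70),("rack",301,238,70),("rack",301,306,70),("rack",240,306,70),("collar",229,328,200),("bottle",393,176,92),("riserNE",338,184,60),("riserSW",208,341,60)]:
    print(n,onz("top",u,v,z).round())
E
```

```text
stand a [ 627. -245.   10.]
stand b [ 612. -334.   10.]
stand c [ 335. -297.   10.]
stand d [ 347. -205.   10.]
rack [608. 109.  70.]
rack [612. -38.  70.]
rack [448. -43.  70.]
rack [445. 103.  70.]
collar [403. 107. 200.]
bottle [ 765. -255.   92.]
riserNE [ 748. -125.   60.]
riserSW [359. 178.  60.]
```

View pics/topc.png

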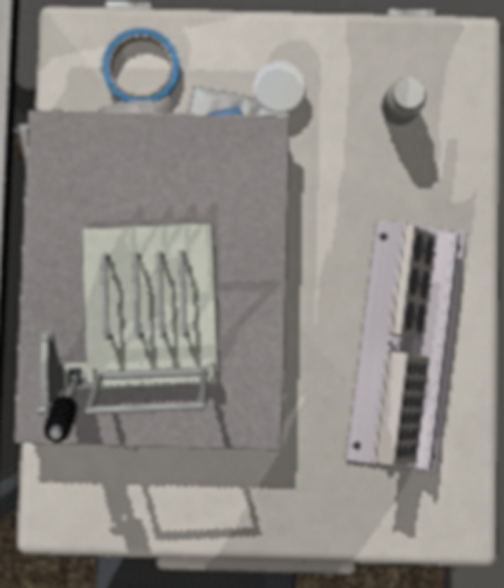

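View pics/sidec.png

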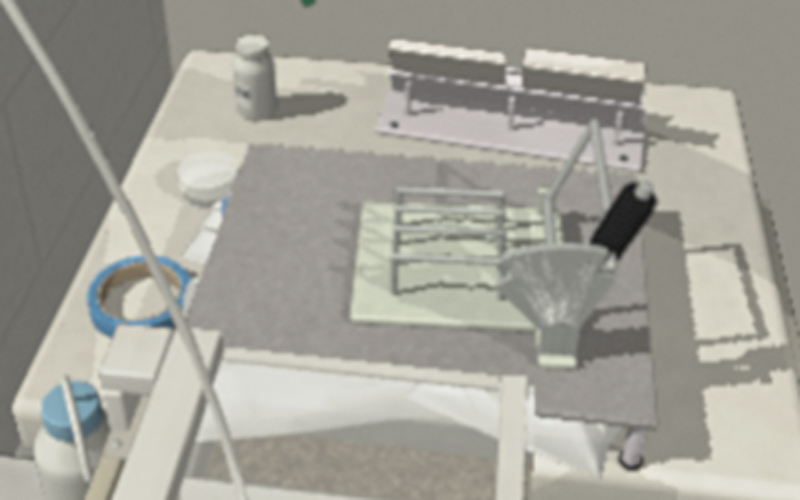

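```bash
python3 -m inch '[[[0,0,-0.035],0],[[0,0,-0.035],0],[[0,0,-0.035],0],[[0,0,-0.035],0],[[-0.021,0.027,0],0],[[-0.021,0.027,0],0],[[-0.021,0.027,0],0],[[-0.021,0.027,0],0],[[-0.021,0.027,0],0],[[-0.021,0.027,0],0],[[-0.021,0.027,0],0],[[-0.021,0.027,0],0],[[-0.021,0.027,0],0],[[-0.021,0.027,0],0],[[-0.021,0.027,0],0],[[-0.021,0.027,0],0],[[-0.021,0.027,0],0],[[-0.021,0.027,0],0]]' 1 20; python3 -c "
from rig import ctrl
s=ctrl.sense();print(s['time'],s['eef_pos'],s['ee_rot'],s['joints'])"
```

```text
time: 1.65
eef_pos: [479.2, 199.4, 339.2]
ee_rot: [[0.35, 0.937, -0.0], [0.937, -0.35, 0.0], [-0.0, -0.0, -1.0]]
wrist_force: [-0.1, 0.5, -0.4]
gripper_width: 88.0
1.65 [479.18230905 199.43914198 339.17331282] [[ 3.50093924e-01  9.36714594e-01 -1.20086029e-04]
 [ 9.36714602e-01 -3.50093921e-01  3.90296180e-05]
 [-5.48177592e-06 -1.26150369e-04 -9.99999992e-01]] [-0.69609746  0.1818133   0.25160299  1.71122254 -0.04747243  1.25458636
  0.77942868]
```

```bash
python3 -m inch '[[[0,0,0],-0.12],[[0,0,0],-0.12],[[0,0,0],-0.118],[[-0.032,0,0],0],[[-0.032,0,0],0],[[-0.032,0,0],0],[[-0.032,0,0],0],[[-0.032,0,0],0],[[0,0,0],0],[[0,0,0],0]]'; python3 -c "
from h import *
snap('wrist','w1')"
```

```text
time: 2.48
eef_pos: [478.6, 39.4, 339.3]
ee_rot: [[0.004, 1.0, 0.0], [1.0, -0.004, 0.0], [0.0, 0.0, -1.0]]
wrist_force: [-0.1, -1.0, -0.8]
gripper_width: 88.4
w1 2.4833 [478.6  39.4 339.3]
```

View pics/w1.png

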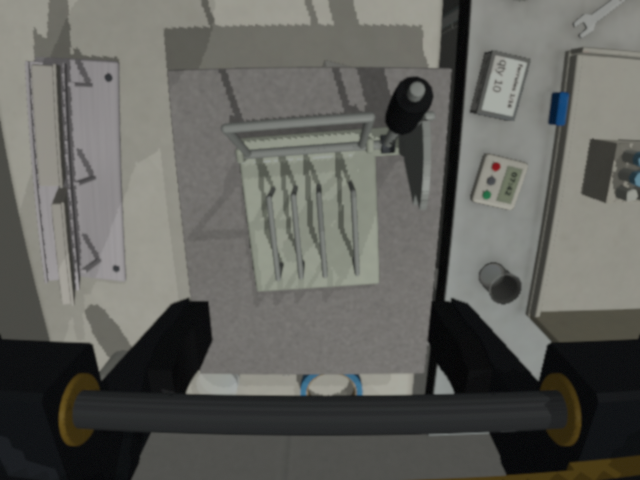

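```bash
python3 - <<'E'
import cv2
a=cv2.imread("pics/w1.png")[60:310,210:450];cv2.imwrite("pics/w1c.png",cv2.resize(a,None,fx=2.4,fy=2.4,interpolation=cv2.INTER_CUBIC))
E
```

```text
(no output)
```

View pics/w1c.png

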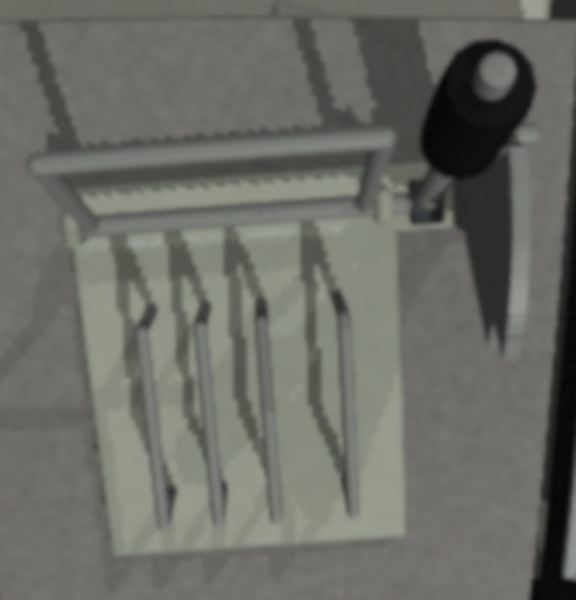

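```bash
cat > m1.py <<'E'
from h import *
T=load("w1")
f=lambda x,y,z:onz("wrist",210+x/2.4,60+y/2.4,z,T)
for a in[(117,553),(404,535),(77,240)]: print("corner",f(*a,70).round(1))
D=[((343,312),(353,515)),((261,315),(277,518)),((202,320),(219,520)),((143,325),(163,523))]
for p,q in D:
    a,b=f(*p,114),f(*q,114);d=b-a;print(a.round(1),b.round(1),((a+b)/2).round(1),np.degrees(np.arctan2(d[1],d[0])).round(2),np.linalg.norm(d).round(1))
zb=60+30+94*np.cos(np.radians(20))
a,b=f(35,163,zb),f(390,140,zb);d=a-b;print("bar",a.round(1),b.round(1),np.linalg.norm(d[:2]),np.degrees(np.arctan2(d[0],-d[1])))
zc=90+150*np.cos(np.radians(20));print("levertop",f(497,72,zc).round(1))
E
python3 m1.py
```

```text
corner [613.2 -36.4  70. ]
corner [603.8 108.4  70. ]
corner [455.8 -46.9  70. ]
[480.7  71.6 114. ] [573.5  78.1 114. ] [527.1  74.8 114. ] 4.02 93.0
[481.9  37.1 114. ] [574.8  43.9 114. ] [528.3  40.5 114. ] 4.18 93.2
[483.9  12.2 114. ] [575.7  17.7 114. ] [529.8  15.  114. ] 3.43 91.9
[485.9 -12.8 114. ] [577.1  -7.6 114. ] [531.5 -10.2 114. ] 3.24 91.3
bar [414.7 -39.6 178.3] [407.8  81.1 178.3] 120.9531796764622 3.236034700168822
levertop [386.7 104.4 231. ]
```

```bash
python3 -m inch '[[[-0.038,-0.003,0],0],[[-0.038,-0.003,0],0],[[-0.038,-0.003,0],0],[[-0.038,-0.003,0],0],[[-0.038,-0.003,0],0],[[-0.038,-0.003,0],0],[[-0.038,-0.003,0],0],[[-0.038,-0.003,0],0],[[0,0,0],0],[[0,0,0],0]]'; python3 -c "
from h import *
im,T=snap('wrist','w2')
a=im[:,:,::-1];print(ctrl.sense()['joints'])"
```

```text
time: 3.37
eef_pos: [455.0, -263.4, 338.9]
ee_rot: [[0.002, 1.0, -0.001], [1.0, -0.002, -0.0], [-0.0, -0.001, -1.0]]
wrist_force: [0.3, 1.6, -0.3]
gripper_width: 88.4
w2 3.3667 [ 455.  -263.4  338.9]
[-0.05539598  0.21086981  0.58857189  1.71076111 -0.12279602  1.25780403
  2.13307161]
```

View pics/w2.png

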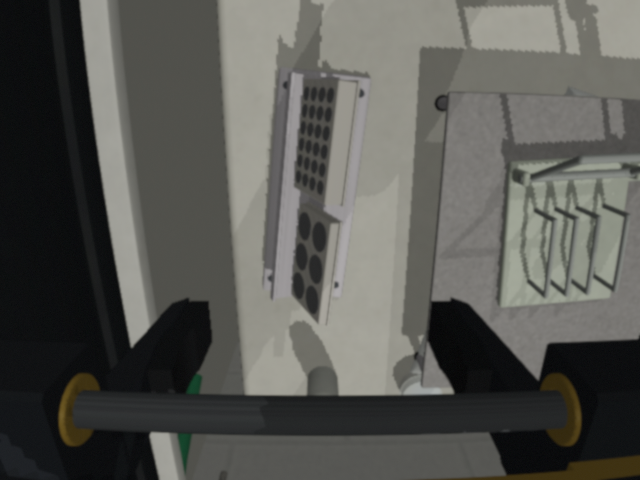

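```bash
python3 - <<'E'
import cv2
a=cv2.imread("pics/w2.png")[60:340,250:390];cv2.imwrite("pics/w2c.png",cv2.resize(a,None,fx=4,fy=4,interpolation=cv2.INTER_CUBIC)[:1120:1, :][:,:] if 0 else cv2.rotate(cv2.resize(a,None,fx=2.85,fy=2.85,interpolation=cv2.INTER_CUBIC),cv2.ROTATE_90_COUNTERCLOCKWISE))
E
```

```text
(no output)
```

View pics/w2c.png

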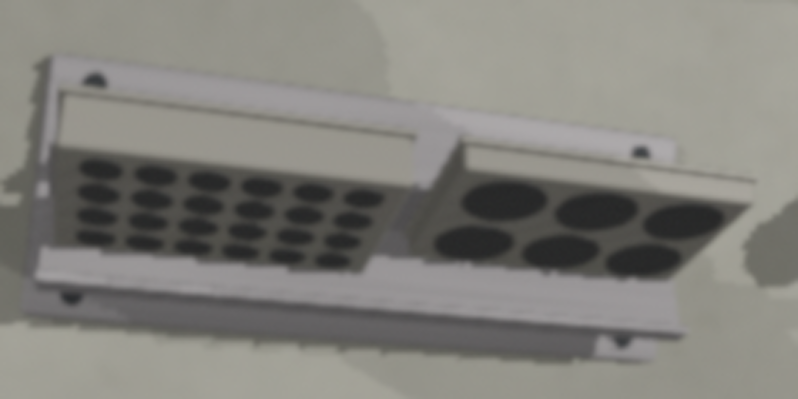

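```bash
cat > m2.py <<'E'
from h import *
T=load("w2")
P=lambda X,Y:(250+(399-Y)/2.85,60+X/2.85)
f=lambda x,y,z:onz("wrist",*P(x,y),z,T)
for z in(5,):
  B=[f(*a,z) for a in[(95,80),(642,152),(70,297),(622,340)]]
  for b in B: print("bolt",b.round(1))
  c=sum(B)/4;d=(B[1]-B[0]+B[3]-B[2]);yaw=np.arctan2(d[1],d[0]);print("centre",c.round(1),np.degrees(yaw))
def st(X):
  d=X-c;return np.array([d[0]*np.cos(yaw)+d[1]*np.sin(yaw),-d[0]*np.sin(yaw)+d[1]*np.cos(yaw),X[2]]).round(1)
for n,E in dict(deepback=((62,92),(416,135)),deepfront=((55,147),(412,187)),shback=((466,143),(755,181)),shfront=((462,170),(750,206))).items():
  for z in (80,90,100,110,120):
    a,b=f(*E[0],z),f(*E[1],z);d=b-a;print(n,z,a.round(),b.round(),np.linalg.norm(d).round(1),np.degrees(np.arctan2(d[1],d[0])).round(1),st(a),st(b))
E
python3 m2.py
python3 - <<'E'
import cv2
a=cv2.imread("pics/side0.png")[200:260,325:445];cv2.imwrite("pics/s2.png",cv2.resize(a,None,fx=6.5,fy=6.5,interpolation=cv2.INTER_CUBIC))
E
```

```text
bolt [ 361.5 -214.1    5. ]
bolt [ 612.8 -241.7    5. ]
bolt [ 351.3 -305.     5. ]
bolt [ 602.1 -332.3    5. ]
centre [ 481.9 -273.3    5. ] -6.2440008611723705
deepback 80 [ 351. -226.   80.] [ 482. -240.   80.] 131.0 -6.0 [-134.8   32.8   80. ] [-3.8 33.5 80. ]
deepback 90 [ 352. -227.   90.] [ 479. -240.   90.] 128.1 -6.0 [-134.3   32.    90. ] [-6.2 32.6 90. ]
deepback 100 [ 352. -228.  100.] [ 477. -241.  100.] 125.1 -6.0 [-133.8   31.2  100. ] [ -8.7  31.8 100. ]
deepback 110 [ 353. -229.  110.] [ 474. -241.  110.] 122.2 -6.0 [-133.3   30.3  110. ] [-11.1  30.9 110. ]
deepback 120 [ 353. -229.  120.] [ 472. -242.  120.] 119.2 -6.0 [-132.8   29.5  120. ] [-13.5  30.1 120. ]
deepfront 80 [ 349. -246.   80.] [ 480. -260.   80.] 131.8 -6.1 [-135.   13.   80.] [-3.2 13.2 80. ]
deepfront 90 [ 350. -246.   90.] [ 478. -260.   90.] 128.8 -6.1 [-134.5   12.6   90. ] [-5.7 12.9 90. ]
deepfront 100 [ 350. -247.  100.] [ 475. -260.  100.] 125.9 -6.1 [-134.    12.2  100. ] [ -8.1  12.5 100. ]
deepfront 110 [ 351. -247.  110.] [ 473. -260.  110.] 122.9 -6.1 [-133.5   11.9  110. ] [-10.6  12
[... 426 characters left out ...]
 [ 493. -244.  110.] [ 614. -257.  110.] 121.3 -6.4 [  7.9  30.4 110. ] [129.2  30.1 110. ]
shback 120 [ 490. -244.  120.] [ 608. -258.  120.] 118.3 -6.4 [  5.   29.5 120. ] [123.4  29.2 120. ]
shfront 80 [ 500. -253.   80.] [ 629. -268.   80.] 129.2 -6.5 [16.1 22.1 80. ] [145.3  21.6  80. ]
shfront 90 [ 497. -253.   90.] [ 623. -268.   90.] 126.3 -6.5 [13.2 21.5 90. ] [139.5  21.   90. ]
shfront 100 [ 494. -254.  100.] [ 617. -267.  100.] 123.4 -6.5 [ 10.3  20.9 100. ] [133.7  20.4 100. ]
shfront 110 [ 492. -254.  110.] [ 611. -267.  110.] 120.5 -6.5 [  7.4  20.3 110. ] [127.9  19.9 110. ]
shfront 120 [ 489. -254.  120.] [ 605. -267.  120.] 117.6 -6.5 [  4.6  19.8 120. ] [122.2  19.3 120. ]
```

View pics/s2.png

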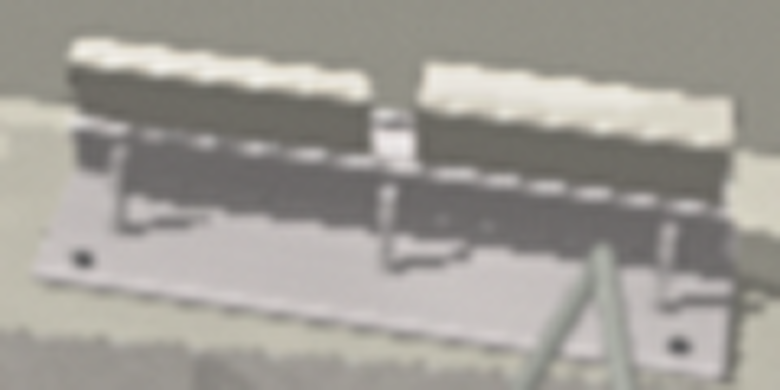

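```bash
cat >> m2.py <<'E'
print("----")
for n,w,s in [("deep near",(62,92),(437.8,222.3)),("deep far",(416,135),(389.6,216.2)),("sh near",(466,143),(382.2,214.9)),("sh far",(755,181),(336.5,210))]:
  X,e=tri(ray("wrist",*P(*w),T),ray("side",*s));print(n,X.round(1),np.round(e,1),st(X))
E
python3 m2.py | sed -n '/----/,$p'
```

```text
----
deep near [ 351.5 -227.4   97.4] [0.7 0.7] [-134.7   31.4   97.4]
deep far [ 475.4 -240.3   97.8] [1.9 1.9] [-10.1  32.1  97.8]
sh near [ 494.6 -243.1   98.5] [1.8 1.8] [ 9.3 31.4 98.5]
sh far [ 618.  -256.5   96.3] [3.2 3.2] [133.4  31.5  96.3]
```

```bash
python3 -m inch '[[[-0.008,-0.022,0],0],[[0,-0.023,0],0],[[0,0,0],0.108],[[0,0,0.035],0],[[0,0,0.035],0],[[0,0,0.035],0],[[0,0,0.035],0],[[0,0,0.035],0],[[0,0,0.035],0],[[0,0,0],0],[[0,0,0],0],[[0,0,0],0]]'; python3 -c "
from h import *
im,T=snap('wrist','w3');snap('side','s3')
"
```

```text
time: 4.42
eef_pos: [411.5, -270.4, 130.8]
ee_rot: [[0.106, 0.994, 0.002], [0.994, -0.106, -0.0], [-0.0, 0.002, -1.0]]
wrist_force: [0.4, 0.1, 0.0]
gripper_width: 88.1
w3 4.4167 [ 411.5 -270.4  130.8]
s3 4.4667 [ 411.8 -270.9  131.3]
```

View pics/w3.png

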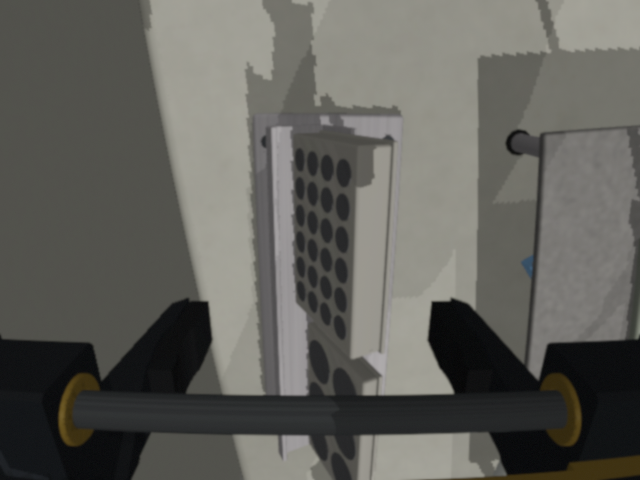

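View pics/s3.png

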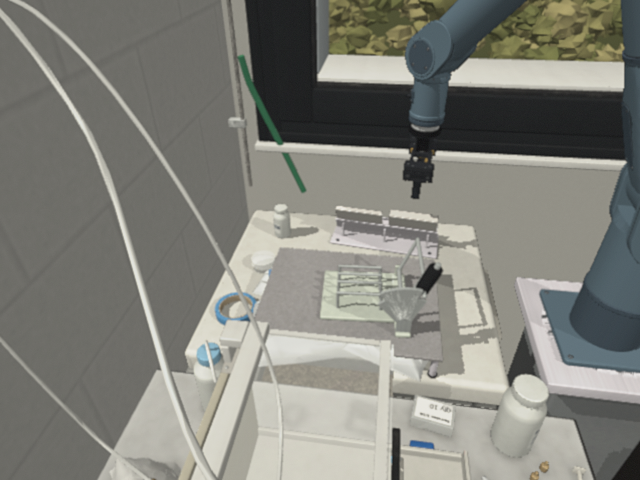

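```bash
python3 - <<'E'
from h import *
print(proj("side",[411.5,-270.5,131]))
T=load("w3")
c=np.array([481.9,-273.3,0]);y=np.radians(-6.24);
def st(X):
  d=X-c;return np.array([d[0]*np.cos(y)+d[1]*np.sin(y),-d[0]*np.sin(y)+d[1]*np.cos(y),X[2]]).round(1)
print("tcp",st(T[0]))
for n,u,v,z in[("bn",394,146,97),("bf",379,352,97),("fn",357,140,108),("ff",352,352,108)]: print(n,st(onz("wrist",u,v,z,T)),(T[1].T@(onz("wrist",u,v,z,T)-T[0])).round(1))
E
```

```text
[414.87197034 200.72088525]
tcp [-70.3  -4.8 130.8]
bn [-132.2   32.3   97. ] [ 37.3 -61.8  33.7]
bf [-6.4 30.8 97. ] [35.3 64.  33.9]
fn [-136.1   11.9  108. ] [ 16.8 -65.8  22.7]
ff [-13.9  12.9 108. ] [17.5 56.5 22.9]
```

```bash
python3 -m inch '[[[0,0,0.016],0],[[0,0,0.016],0],[[0,0,0.015],0],[[0,0,0],0],[[0,0,0],0]]' 1; python3 -m inch '[[[-0.004,0,0],0],[[-0.004,0,0],0],[[-0.003,0,0],0],[[0,0,0],0],[[0,0,0],0],[[0,0,0],0],[[0,0,0],0]]' 0.1 15;  python3 -c "
from h import *
im,T=snap('wrist','w4')
"
```

```text
time: 4.93
eef_pos: [410.5, -271.1, 83.3]
ee_rot: [[0.107, 0.994, 0.001], [0.994, -0.107, -0.0], [-0.0, 0.001, -1.0]]
wrist_force: [-0.4, -0.1, 0.2]
gripper_width: 87.7
time: 5.52
eef_pos: [408.7, -281.8, 82.2]
ee_rot: [[0.107, 0.994, -0.0], [0.994, -0.107, 0.0], [0.0, -0.0, -1.0]]
wrist_force: [-0.0, 0.4, 1.0]
gripper_width: 48.5
w4 5.5167 [ 408.7 -281.8   82.2]
```

View pics/w4.png

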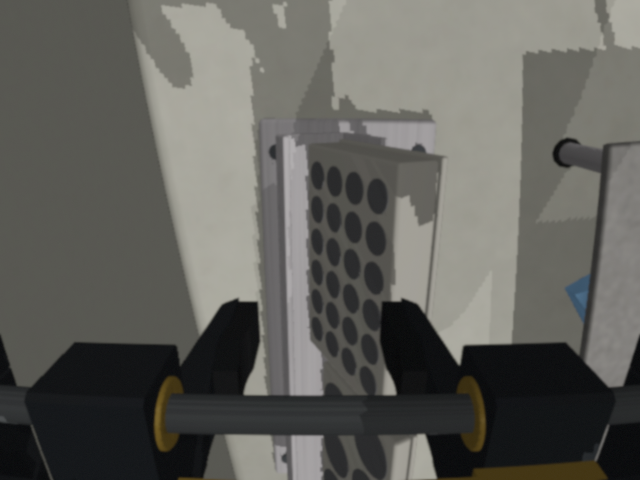

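```bash
python3 - <<'E'
from h import *
T=load("w4")
for u,v in[(443,158),(397,158)]:
  for z in (95,105,115): print(z,(T[1].T@(onz("wrist",u,v,z,T)-T[0])).round(1))
for x in (24,-24):print(proj("wrist",T[0]+T[1]@[x,0,0],T),proj("wrist",T[0]+T[1]@[x,0,-30],T))
E
```

```text
95 [ 50.  -61.8 -12.7]
105 [ 47.  -63.1 -22.7]
115 [ 44.  -64.4 -32.7]
95 [ 30.5 -61.6 -12.7]
105 [ 28.7 -63.  -22.7]
115 [ 26.8 -64.3 -32.7]
[371.85777615 280.93047633] [380.25701485 310.26780671]
[274.19330502 280.99384419] [266.97378458 310.36254884]
```

```bash
python3 - <<'E'
from h import *
im,T=snap('side','s4');snap('top','t4')
print(proj("side",T[0]),proj("side",T[0]+T[1]@[33,0,0]),proj("side",T[0]+T[1]@[-33,0,0]),proj("top",T[0]+T[1]@[24,0,0]),proj("top",T[0]+T[1]@[-24,0,0]))
a=cv2.imread("pics/s4.png")[130:270,320:480];b=cv2.resize(a,None,fx=4,fy=4,interpolation=cv2.INTER_CUBIC)
cv2.imwrite("pics/s4c.png",b)
a=cv2.imread("pics/t4.png")[220:370,320:460];b=cv2.resize(a,None,fx=4,fy=4,interpolation=cv2.INTER_CUBIC)
cv2.imwrite("pics/t4c.png",b)
E
```

```text
s4 5.5667 [ 408.7 -281.7   82.2]
t4 5.6167 [ 408.7 -281.7   82.2]
[413.84955585 214.13147979] [412.68478307 220.80095226] [414.96678566 207.73732983] [391.52500491 324.39560996] [411.73604351 327.14145201]
```

View pics/s4c.png

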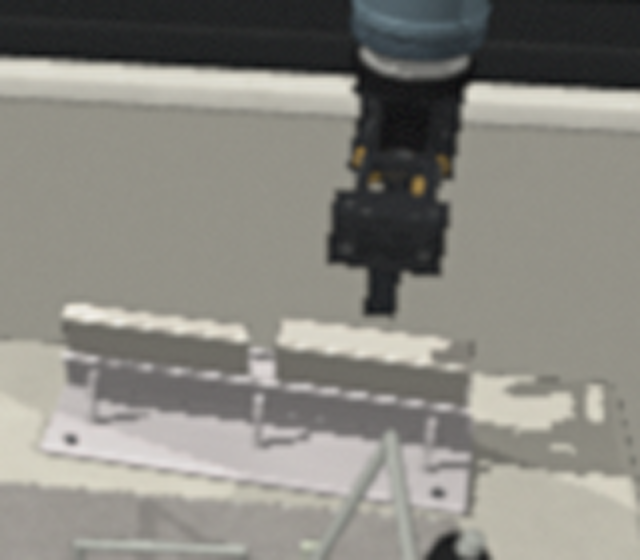

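View pics/t4c.png

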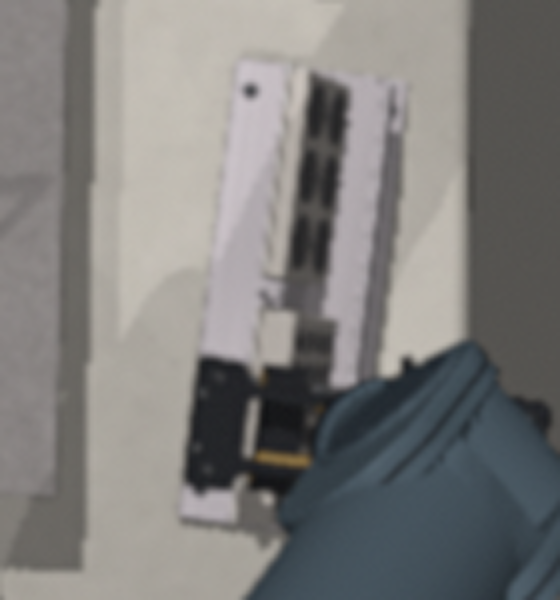

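```bash
python3 - <<'E'
from h import *
T=load("w4")
for z in (0,-15,-30,-40,-50): print(z,proj("side",T[0]+T[1]@[33,0,z]),proj("side",T[0]+T[1]@[41,0,z]),proj("wrist",T[0]+T[1]@[24,0,z],T),proj("wrist",T[0]+T[1]@[24,9,z],T),proj("wrist",T[0]+T[1]@[24,-9,z],T))
T=load("w3")
for z in (0,-15,-30,-40,-50): print(z,proj("wrist",T[0]+T[1]@[44,0,z],T),proj("wrist",T[0]+T[1]@[44,-9,z],T))
a=cv2.imread("pics/w4.png")[230:480,180:480];cv2.imwrite("pics/w4c.png",cv2.resize(a,None,fx=2.5,fy=2.4,interpolation=cv2.INTER_CUBIC))
E
```

```text
0 [412.69182379 220.78486433] [412.40160945 222.44500693] [371.85779723 280.93060608] [371.08308899 297.39441485] [372.63933581 263.95299086]
-15 [413.30878141 216.02726476] [413.01954082 217.67475749] [375.7540703  294.52095503] [374.84525642 311.94869229] [376.67270252 276.4937142 ]
-30 [413.93535846 211.19778473] [413.64715522 212.83206975] [380.25704301 310.26796698] [379.17755177 328.75490014] [381.35084161 291.07400751]
-40 [414.35853543 207.93736405] [414.07106042 209.56252336] [383.66726557 322.22310765] [382.44696285 341.47159952] [384.90613598 302.18017949]
-50 [414.78616212 204.64373014] [414.49944564 206.25949957] [387.46709523 335.57477798] [386.077792 355.629089] [388.88072003 314.62265946]
0 [412.2324083  280.77527218] [413.61247184 263.85170748]
-15 [419.07021695 294.29044095] [420.68947968 276.32809847]
-30 [426.95799046 309.92898378] [428.88196774 290.81370741]
-40 [432.92010678 321.78483412] [435.0957018  301.83186508]
-50 [439.55064819 335.00659357] [442.02847708 314.15777409]
```

View pics/w4c.png

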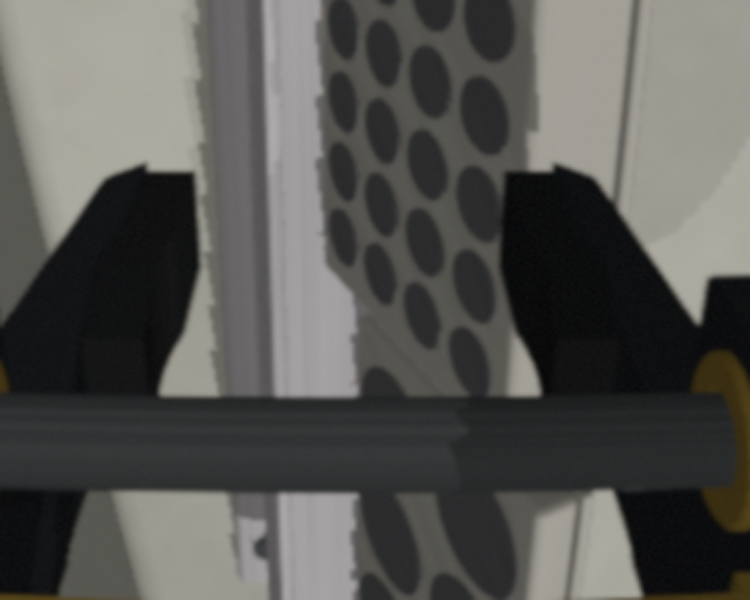

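```bash
python3 -m inch '[[[0.004,0,0],0],[[0.004,0,0],0],[[0.004,0,0],0],[[0,0,0],0],[[0,0,0],0],[[0,0,0],0],[[0,0,0],0],[[0,0,0.012],0],[[0,0,0.012],0],[[0,0,0.012],0],[[0,0,0],0],[[0,0,0],0]]' 1;  python3 -c "
from h import *
im,T=snap('wrist','w5');snap('side','s5')
a=cv2.imread('pics/s5.png')[130:270,320:480];b=cv2.resize(a,None,fx=4,fy=4,interpolation=cv2.INTER_CUBIC)
cv2.imwrite('pics/s5c.png',b)
"
```

```text
time: 6.67
eef_pos: [409.5, -270.0, 46.0]
ee_rot: [[0.108, 0.994, -0.001], [0.994, -0.108, 0.0], [0.0, -0.001, -1.0]]
wrist_force: [-0.3, -0.5, 0.6]
gripper_width: 87.9
w5 6.6667 [ 409.5 -270.    46. ]
s5 6.7167 [ 409.9 -270.3   46.5]
```

View pics/w5.png

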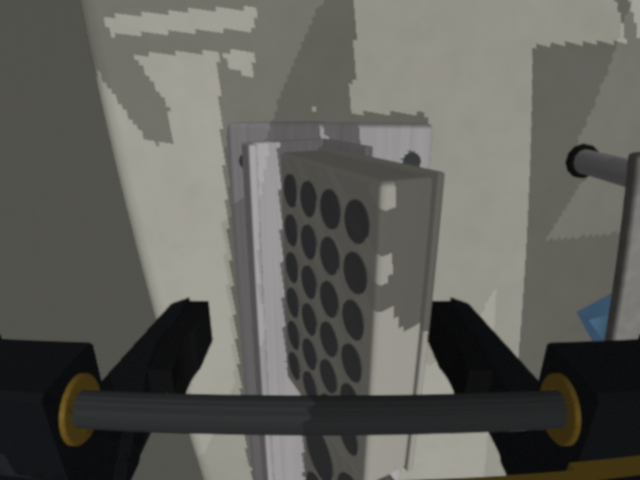

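View pics/s5c.png

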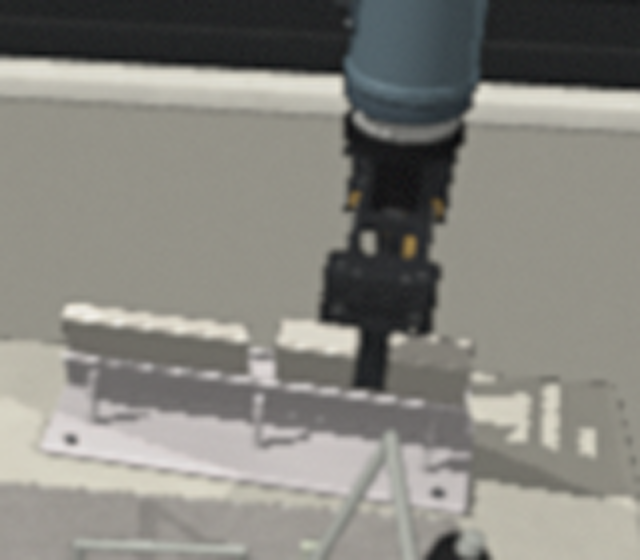

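```bash
python3 -m inch '[[[0,0,0],0],[[0,0,0],0],[[-0.003,0,0],0],[[-0.003,0,0],0],[[-0.003,0,0],0],[[-0.002,0,0],0],[[0,0,0],0],[[0,0,0],0]]' 0.2 15;  python3 -c "
from h import *
im,T=snap('wrist','w6')
"; python3 -m inch '[[[0,0,0],0],[[0,0,0],0],[[0,0,0],0],[[0,0,0],0],[[0,0,0],0],[[0,0,0],0],[[0,0,0],0],[[0,0,0],0]]' -1 15;  python3 -c "
from h import *
im,T=snap('wrist','w7')
"
```

```text
time: 7.43
eef_pos: [408.7, -281.2, 46.2]
ee_rot: [[0.108, 0.994, -0.0], [0.994, -0.108, -0.0], [-0.0, 0.0, -1.0]]
wrist_force: [-0.5, -0.1, -0.1]
gripper_width: 52.8
w6 7.4333 [ 408.7 -281.2   46.2]
time: 8.15
eef_pos: [408.8, -280.6, 46.2]
ee_rot: [[0.107, 0.994, -0.0], [0.994, -0.107, 0.0], [0.0, -0.0, -1.0]]
wrist_force: [0.2, 2.8, 0.0]
gripper_width: 24.1
w7 8.15 [ 408.8 -280.6   46.2]
```

View pics/w6.png

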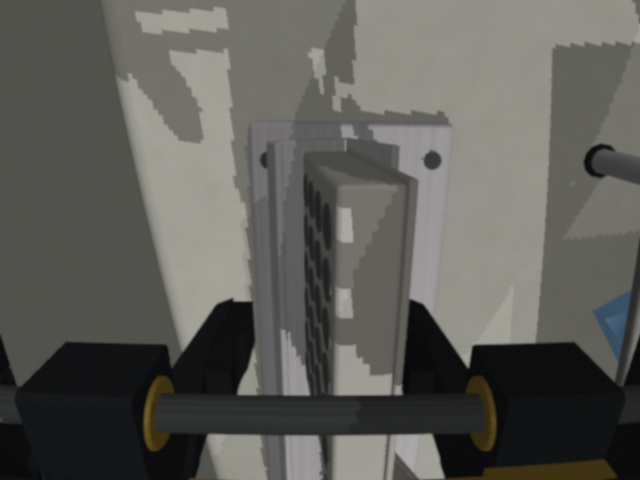

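View pics/w7.png

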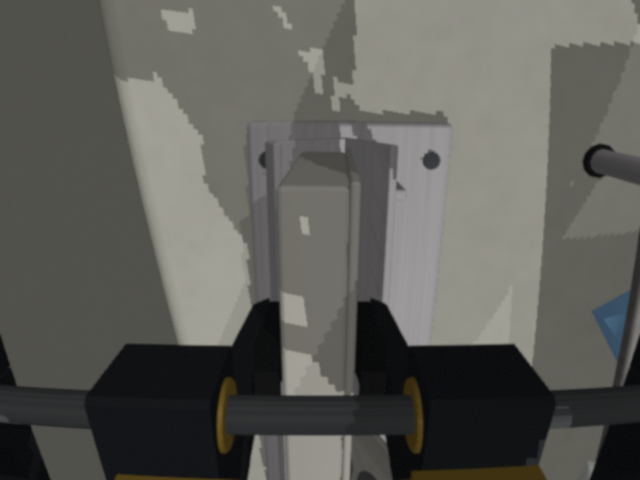

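```bash
python3 -m inch '[[[0,0,-0.005],0],[[0,0,-0.01],0],[[0,0,-0.015],0],[[0,0,-0.03],0],[[0,0,-0.03],0],[[0,0,-0.03],0],[[0,0,0],0],[[0,0,0],0]]' ; python3 - <<'E'
from h import *
im,T=snap('wrist','w8');snap('side','s8')
T=load("w7")
for z in(-65,-70,-75,-80):
  for u,v in[(280,187),(357,187),(300,153),(349,153)]:
    p=onz("wrist",u,v,T[0][2]-z,T); print(z,u,(T[1].T@(p-T[0])).round(1))
a=cv2.imread('pics/s8.png')[90:270,320:480];b=cv2.resize(a,None,fx=3.3,fy=3.3,interpolation=cv2.INTER_CUBIC)
cv2.imwrite('pics/s8c.png',b)
E
```

```text
time: 8.87
eef_pos: [409.9, -281.7, 168.2]
ee_rot: [[0.108, 0.994, 0.004], [0.994, -0.108, -0.002], [-0.001, 0.004, -1.0]]
wrist_force: [1.0, 1.1, -1.7]
gripper_width: 24.5
w8 8.8667 [ 409.9 -281.7  168.2]
s8 8.9167 [ 408.9 -281.   166.8]
-65 280 [-13.4 -59.9 -65. ]
-65 357 [  9.4 -59.9 -65. ]
-65 300 [ -7.4 -69.9 -65. ]
-65 349 [  6.8 -69.9 -65. ]
-70 280 [-13. -61. -70.]
-70 357 [  8.9 -60.9 -70. ]
-70 300 [ -7.1 -70.5 -70. ]
-70 349 [  6.4 -70.5 -70. ]
-75 280 [-12.5 -62.  -75. ]
-75 357 [  8.4 -62.  -75. ]
-75 300 [ -6.9 -71.1 -75. ]
-75 349 [  6.1 -71.1 -75. ]
-80 280 [-12. -63. -80.]
-80 357 [  8. -63. -80.]
-80 300 [ -6.7 -71.7 -80. ]
-80 349 [  5.7 -71.7 -80. ]
```

View pics/w8.png

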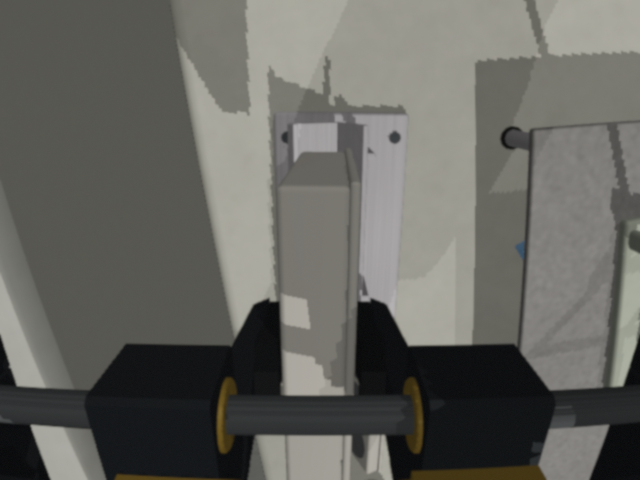

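View pics/s8c.png

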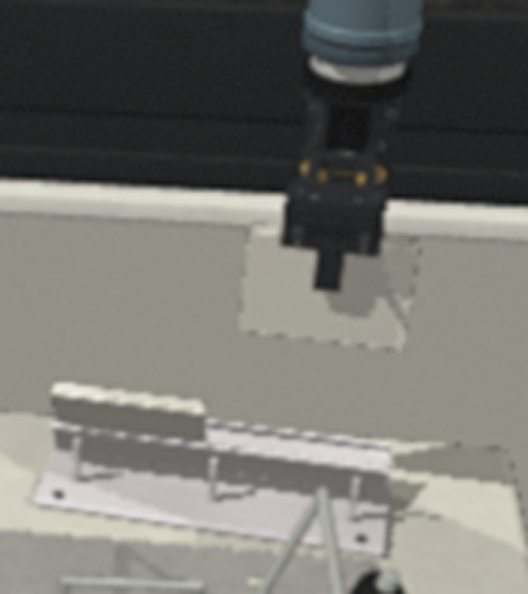

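```bash
python3 -m inch '[[[0.003,0.029,0],0],[[0.003,0.029,0],0],[[0.003,0.029,0],0],[[0.003,0.029,0],0],[[0.0337,-0.0037,0],0],[[0.0337,-0.0037,0],0],[[0.0337,-0.0037,0],0],[[0.0337,-0.0037,0],0],[[0.0337,-0.0037,0],0],[[0.0337,-0.0037,0],0],[[0.0337,-0.0037,0],0],[[0.0337,-0.0037,0],0],[[0.0337,-0.0037,0],0],[[0.0337,-0.0037,0],0],[[0,0,0],-0.0855],[[0,0,0],-0.0855],[[0,0,0],0],[[0,0,0],0],[[0,0,0],0]]' ; python3 - <<'E'
from h import *
im,T=snap('wrist','w9');snap('side','s9')
a=cv2.imread('pics/s9.png')[190:350,300:480];b=cv2.resize(a,None,fx=3.6,fy=3.6,interpolation=cv2.INTER_CUBIC)
cv2.imwrite('pics/s9c.png',b)
E
```

```text
time: 10.55
eef_pos: [524.3, 56.8, 165.5]
ee_rot: [[-0.06, 0.998, -0.001], [0.998, 0.06, -0.001], [-0.0, -0.001, -1.0]]
wrist_force: [1.0, 0.2, -1.1]
gripper_width: 23.8
w9 10.55 [524.3  56.8 165.5]
s9 10.6 [524.5  56.9 165.7]
```

View pics/w9.png

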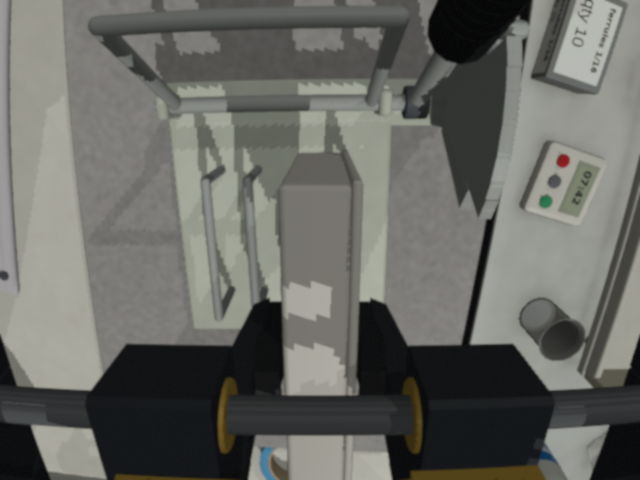

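View pics/s9c.png

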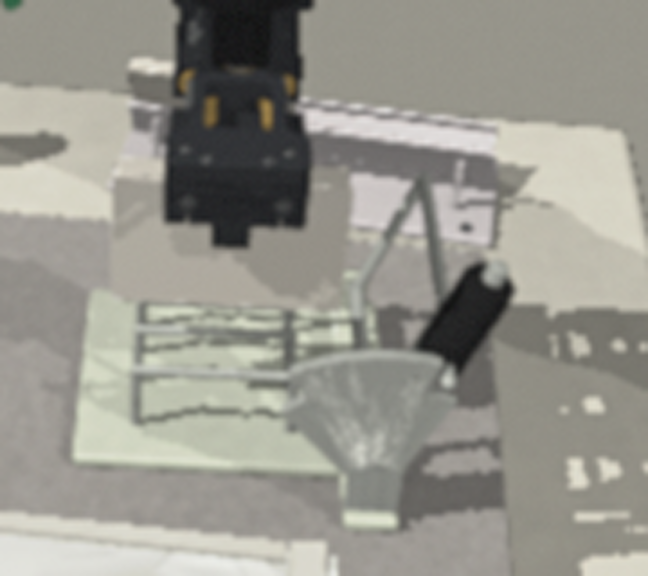

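```bash
python3 - <<'E'
import cv2
a=cv2.imread("pics/w9.png")[70:350,150:450];cv2.imwrite("pics/w9c.png",cv2.resize(a,None,fx=2.1,fy=2.1,interpolation=cv2.INTER_CUBIC))
E
```

```text
(no output)
```

View pics/w9c.png

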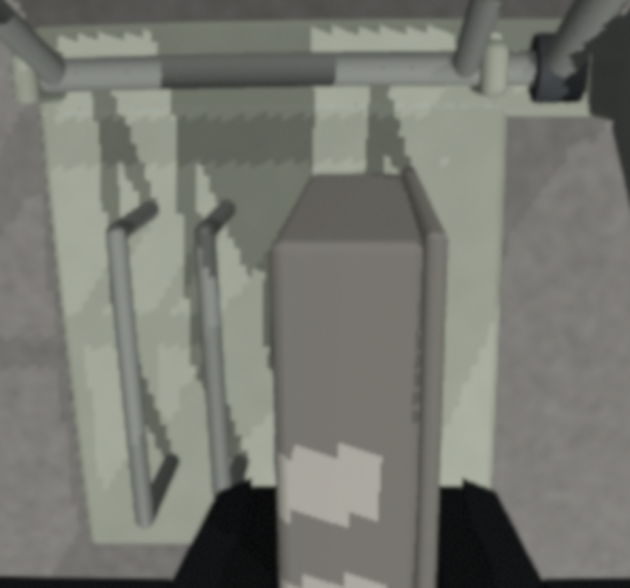

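```bash
python3 - <<'E'
from h import *
T=load("w9")
def f(x,y,z):
    p=onz("wrist",150+x/2.1,70+y/2.1,z,T);return (T[1].T@(p-T[0])).round(1)
for n,a,b,z in[("D4",(116,230),(145,520),114),("D3",(207,230),(222,490),114),("L",(45,115),(92,540),70),("R",(505,130),(492,520),70)]:
    A,B=f(*a,z),f(*b,z);d=B-A;print(n,A,B,np.degrees(np.arctan2(d[0],d[1])).round(2), "x at y=0:",(A[0]-A[1]*d[0]/d[1]).round(1))
for z in(235,240): print(f(276,245,z),f(445,240,z),f(424,245,z))
print([ (T[1].T@(onz("wrist",u,302,T[0][2]+38,T)-T[0])).round(1) for u in(282,357)])
E
```

```text
D4 [-68.1 -41.2  51.6] [-67.2  49.5  51.5] 0.57 x at y=0: -67.7
D3 [-42.7 -41.   51.6] [-42.5  38.9  51.5] 0.14 x at y=0: -42.6
L [-100.5  -70.4   95.7] [-100.1   83.    95.5] 0.15 x at y=0: -100.3
R [ 45.6 -64.9  95.6] [48.3 74.1 95.4] 1.11 x at y=0: 46.9
[-12.5 -61.2 -69.4] [ 10.4 -61.9 -69.4] [  7.6 -61.2 -69.4]
[-12.  -62.2 -74.4] [  9.9 -62.9 -74.4] [  7.2 -62.2 -74.4]
[array([-16.6,  -8.4, -38. ]), array([ 13.3,  -8.4, -38. ])]
```

```bash
python3 -m inch '[[[0.0024,0.002,0],-0.008],[[0,0,0.012],0],[[0,0,0.012],0],[[0,0,0.010],0],[[0,0,0.006],0],[[0,0,0.006],0],[[0,0,0.006],0],[[0,0,0.006],0],[[0,0,0],0],[[0,0,0],0]]' ; python3 - <<'E'
from h import *
im,T=snap('wrist','w10');snap('side','s10')
a=cv2.imread('pics/s10.png')[190:350,300:480];b=cv2.resize(a,None,fx=3.6,fy=3.6,interpolation=cv2.INTER_CUBIC)
cv2.imwrite('pics/s10c.png',b)
E
```

```text
time: 11.48
eef_pos: [526.7, 60.1, 108.1]
ee_rot: [[-0.071, 0.997, -0.0], [0.997, 0.071, -0.0], [-0.0, -0.0, -1.0]]
wrist_force: [0.3, -0.0, -0.9]
gripper_width: 23.8
w10 11.4833 [526.7  60.1 108.1]
s10 11.5333 [526.9  60.1 108.4]
```

View pics/w10.png

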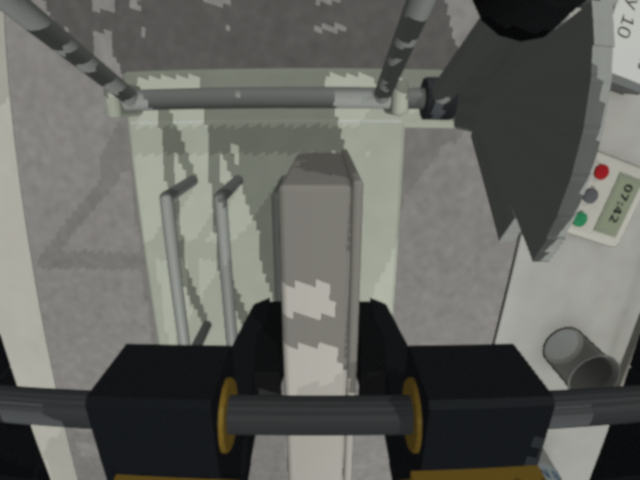

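View pics/s10c.png

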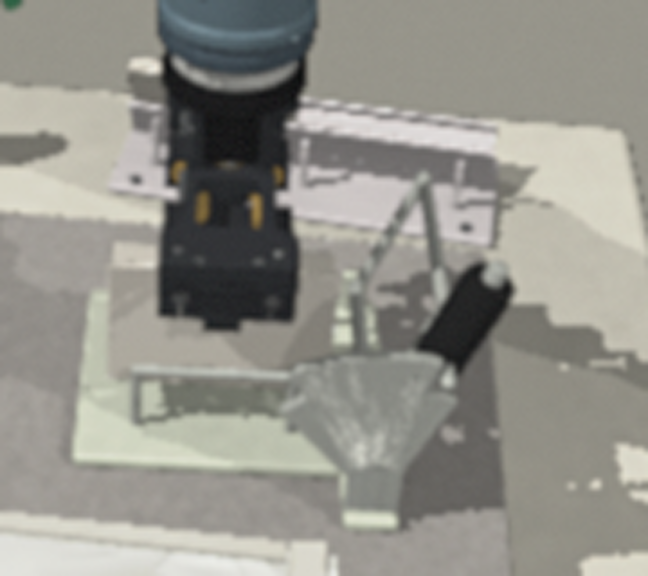

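```bash
python3 -m inch '[[[0,0,0.006],0],[[0,0,0.006],0],[[0,0,0.006],0],[[0,0,0.003],0],[[0,0,0],0],[[0,0,0],0]]';python3 -m inch '[[[0,0,0.002],0],[[0,0,0.001],0],[[0,0,0.001],0],[[0,0,0],0],[[0,0,0],0]]'
```

```text
time: 12.08
eef_pos: [526.5, 60.0, 86.9]
ee_rot: [[-0.071, 0.997, -0.001], [0.997, 0.071, -0.0], [-0.0, -0.001, -1.0]]
wrist_force: [-0.1, -0.2, -1.1]
gripper_width: 23.6
time: 12.5
eef_pos: [526.7, 60.1, 83.3]
ee_rot: [[-0.071, 0.997, 0.0], [0.997, 0.071, 0.0], [0.0, 0.0, -1.0]]
wrist_force: [-0.2, 0.3, -0.5]
gripper_width: 23.8
```

```bash
python3 -m inch '[[[0,0,0.001],0],[[0,0,0.001],0],[[0,0,0],0],[[0,0,0],0]]';python3 -m inch '[[[0,0,0.001],0],[[0,0,0.001],0],[[0,0,0],0],[[0,0,0],0]]'
```

```text
time: 12.83
eef_pos: [526.7, 60.1, 81.2]
ee_rot: [[-0.071, 0.997, -0.0], [0.997, 0.071, -0.0], [-0.0, -0.0, -1.0]]
wrist_force: [-0.3, -1.3, -0.9]
gripper_width: 23.8
time: 13.17
eef_pos: [527.1, 60.2, 79.4]
ee_rot: [[-0.071, 0.997, 0.001], [0.997, 0.071, 0.0], [0.0, 0.001, -1.0]]
wrist_force: [0.6, -0.0, 2.1]
gripper_width: 23.9
```

```bash
python3 -m inch '[[[0,0,0],0],[[0,0,0],0],[[0,0,0],0],[[0,0,0],0],[[0,0,-0.01],0],[[0,0,-0.02],0],[[0,0,-0.03],0],[[0,0,-0.04],0],[[0,0,-0.04],0],[[0,0,0],0],[[0,0,0],0]]' -0.1; python3 - <<'E'
from h import *
im,T=snap('wrist','w11');snap('side','s11')
a=cv2.imread('pics/s11.png')[190:350,300:480];b=cv2.resize(a,None,fx=3.6,fy=3.6,interpolation=cv2.INTER_CUBIC)
cv2.imwrite('pics/s11c.png',b)
E
```

```text
time: 14.08
eef_pos: [528.4, 60.3, 222.0]
ee_rot: [[-0.071, 0.997, 0.005], [0.997, 0.071, 0.002], [0.001, 0.005, -1.0]]
wrist_force: [-0.5, -0.1, -0.1]
gripper_width: 39.3
w11 14.0833 [528.4  60.3 222. ]
s11 14.1333 [526.9  60.3 220.1]
```

View pics/w11.png

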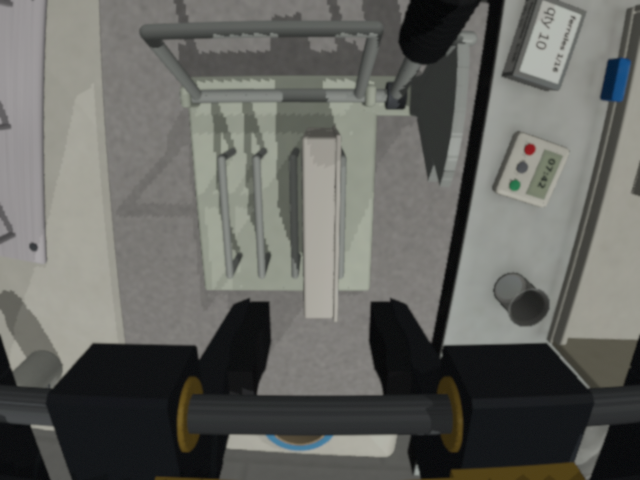

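View pics/s11c.png

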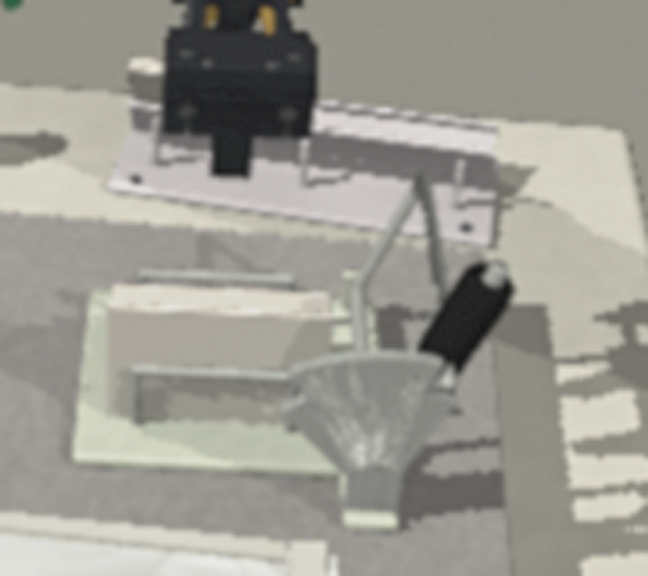

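```bash
python3 - <<'E'
from h import *
T=load("w11")
g=lambda u,v,z:(T[1].T@(onz("wrist",u,v,z,T)-T[0])).round(1)
print(g(303,137,155),g(339,137,155),g(304,318,155),g(337,319,155))
for u,v in[(220,155),(230,277),(258,153),(262,277),(295,152),(295,277),(342,153),(342,277)]:print(g(u,v,114))
E
```

```text
[-11.4 -63.8  66.7] [ 10.1 -63.8  66.7] [-12.4  58.4  67.3] [10.5 59.2 67.3]
[-71.8 -48.3 107.7]
[-71.2  45.6 108.1]
[-44.8 -49.5 107.7]
[-46.2  45.5 108.2]
[-18.7 -50.1 107.7]
[-20.6  45.5 108.2]
[ 14.2 -49.4 107.8]
[ 15.8  45.6 108.3]
```

```bash
python3 -m inch '[[[-0.0346,0,0],0],[[-0.0346,0,0],0],[[-0.0346,0,0],0],[[-0.0346,0,0],0],[[-0.0346,0,0],0],[[-0.0346,0,0],0],[[-0.0346,0,0],0],[[-0.0346,0,0],0],[[-0.0346,0,0],0],[[-0.0346,0,0],0],[[0,0.001,0],0.09],[[0,0,0],0.09],[[0,0,0.03],0],[[0,0,0.03],0],[[0,0,0.03],0],[[0,0,0.03],0],[[0,0,0],0],[[0,0,0],0],[[0,0,0],0]]' 1; python3 - <<'E'
from h import *
im,T=snap('wrist','w12')
a=cv2.imread('pics/w12.png')[90:380,230:450];cv2.imwrite('pics/w12c.png',cv2.resize(a,None,fx=2,fy=2,interpolation=cv2.INTER_CUBIC))
E
```

```text
time: 15.77
eef_pos: [552.5, -285.5, 100.0]
ee_rot: [[0.109, 0.994, 0.0], [0.994, -0.109, -0.001], [-0.001, 0.0, -1.0]]
wrist_force: [-0.2, 0.3, 0.3]
gripper_width: 88.1
w12 15.7667 [ 552.5 -285.5  100. ]
```

View pics/w12.png

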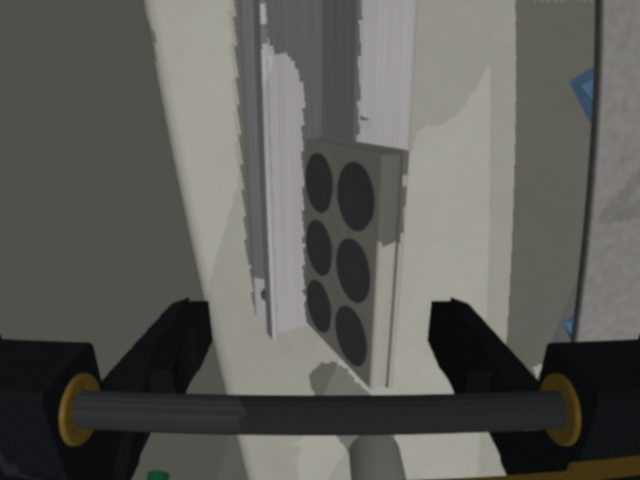

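View pics/w12c.png

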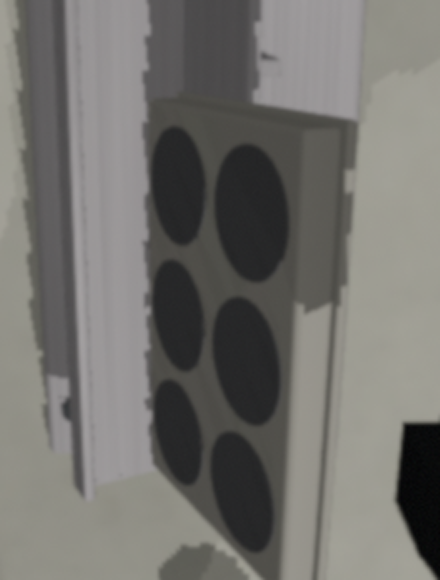

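```bash
python3 - <<'E'
from h import *
T=load("w12")
g=lambda u,v,z:(T[1].T@(onz("wrist",u,v,z,T)-T[0])).round(1)
for z in(93,97):print(g(407.5,151,z),g(391,385,z))
print(g(381,150,103),g(372,387,103))
E
```

```text
[ 38.9 -62.3   6.9] [38.8 68.1  7. ]
[ 38.1 -62.8   2.9] [38.  64.9  3. ]
[ 25.1 -63.8  -3. ] [26.5 61.4 -3. ]
```

```bash
python3 -m inch '[[[0.002,0.001,0.014],0],[[0,0,0.014],0],[[0,0,0.014],0],[[0,0,0.015],0],[[0,0,0],0],[[0,0,0],0]]' 1; python3 -m inch '[[[0,0,0],0],[[0,0,0],0],[[-0.003,0,0],0],[[-0.003,0,0],0],[[-0.003,0,0],0],[[-0.002,0,0],0],[[0,0,0],0],[[0,0,0],0]]' 0.1 15;  python3 -c "
from h import *
im,T=snap('wrist','w13')
"
```

```text
time: 16.32
eef_pos: [552.5, -282.6, 40.9]
ee_rot: [[0.109, 0.994, -0.002], [0.994, -0.109, 0.001], [0.001, -0.003, -1.0]]
wrist_force: [0.0, 0.5, 0.9]
gripper_width: 88.1
time: 16.98
eef_pos: [552.3, -294.3, 42.3]
ee_rot: [[0.109, 0.994, 0.0], [0.994, -0.109, -0.0], [-0.0, 0.0, -1.0]]
wrist_force: [0.3, -0.0, -0.9]
gripper_width: 48.3
w13 16.9833 [ 552.3 -294.3   42.3]
```

View pics/w13.png

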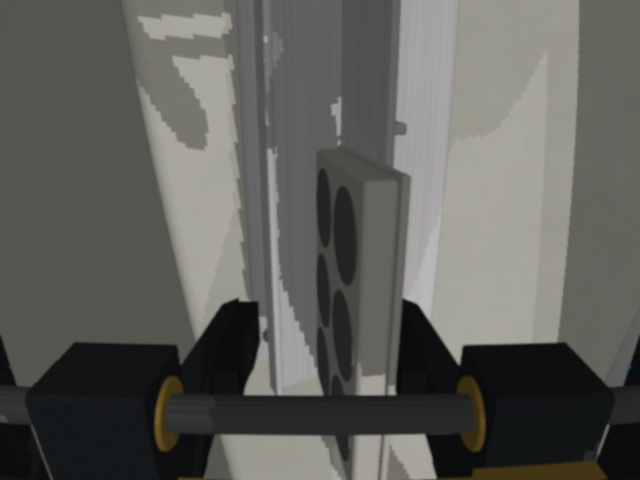

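Thin plate is being tipped upright as the first was; close.

```bash
python3 -m inch '[[[0,0,0],0],[[0,0,0],0],[[0,0,0],0],[[0,0,0],0],[[0,0,0],0],[[0,0,0],0],[[0,0,0],0],[[0,0,0],0],[[0,0,0],0]]' -1 15;  python3 -m inch '[[[0,0,-0.005],0],[[0,0,-0.01],0],[[0,0,-0.015],0],[[0,0,-0.03],0],[[0,0,-0.03],0],[[0,0,-0.03],0],[[0,0,0],0],[[0,0,0],0]]'; python3 -c "
from h import *
im,T=snap('wrist','w14');snap('side','s14')
a=cv2.imread('pics/s14.png')[90:270,300:460];b=cv2.resize(a,None,fx=3.3,fy=3.3,interpolation=cv2.INTER_CUBIC)
cv2.imwrite('pics/s14c.png',b)
"
```

```text
time: 17.78
eef_pos: [552.5, -293.4, 42.2]
ee_rot: [[0.108, 0.994, -0.0], [0.994, -0.108, 0.001], [0.001, -0.0, -1.0]]
wrist_force: [0.4, 3.9, 2.2]
gripper_width: 14.1
time: 18.45
eef_pos: [553.4, -295.4, 164.7]
ee_rot: [[0.109, 0.994, 0.004], [0.994, -0.109, -0.002], [-0.002, 0.004, -1.0]]
wrist_force: [0.4, -0.1, -0.4]
gripper_width: 13.7
w14 18.45 [ 553.4 -295.4  164.7]
s14 18.5 [ 552.4 -294.4  162.8]
```

View pics/w14.png

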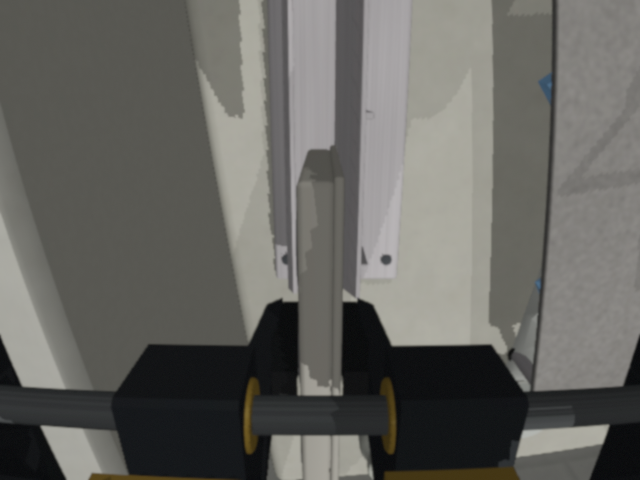

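View pics/s14c.png

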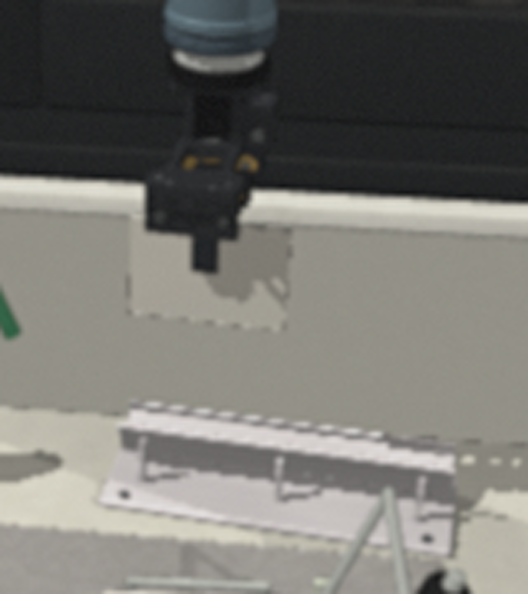

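```bash
python3 -m inch '[[[0.0327,-0.006,0],0],[[0.0327,-0.006,0],0],[[0.0327,-0.006,0],0],[[0.0327,-0.006,0],0],[[0.0327,-0.006,0],0],[[0.0327,-0.006,0],0],[[0.0327,-0.006,0],0],[[0.0327,-0.006,0],0],[[0.0327,-0.006,0],0],[[0,0,0],-0.0885],[[0,0,0],-0.0885],[[0,0,0],0],[[0,0,0],0],[[0,0,0],0]]' ; python3 - <<'E'
from h import *
im,T=snap('wrist','w15')
a=cv2.imread("pics/w15.png")[70:350,200:480];cv2.imwrite("pics/w15c.png",cv2.resize(a,None,fx=2.1,fy=2.1,interpolation=cv2.INTER_CUBIC))
E
```

```text
time: 19.72
eef_pos: [530.1, 3.8, 161.6]
ee_rot: [[-0.065, 0.998, -0.001], [0.998, 0.065, -0.0], [-0.0, -0.001, -1.0]]
wrist_force: [-0.2, 0.3, -0.8]
gripper_width: 14.1
w15 19.7167 [530.1   3.8 161.6]
```

View pics/w15c.png

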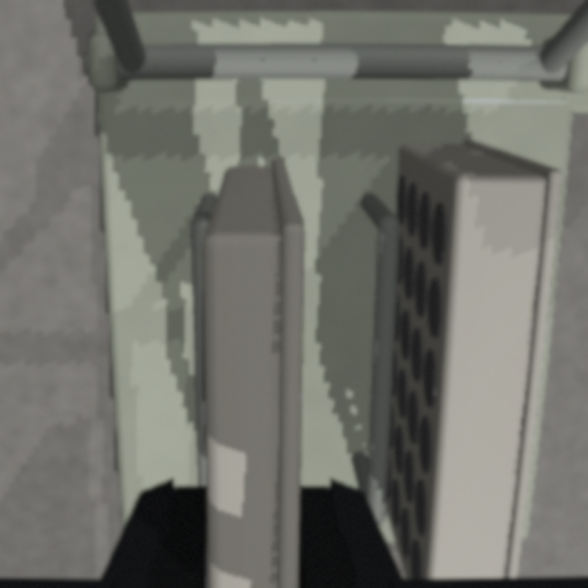

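```bash
python3 - <<'E'
from h import *
T=load("w15")
def f(x,y,z):
    p=onz("wrist",200+x/2.1,70+y/2.1,z,T);return (T[1].T@(p-T[0])).round(1)
for n,a,b,z in[("D2",(388,225),(376,490),114),("L",(100,140),(125,520),70),("D4 outer edge",(195,230),(200,470),114),("deepL",(458,178),(427,575),155),("deepR",(550,175),(512,575),155)]:
    A,B=f(*a,z),f(*b,z);d=B-A;print(n,A,B,np.degrees(np.arctan2(d[0],d[1])).round(2), "x at y=0:",(A[0]-A[1]*d[0]/d[1]).round(1))
print("plate",f(207,235,234),f(301,222,234),f(283,235,234))
E
```

```text
D2 [ 35.5 -43.1  47.6] [35.9 36.8 47.5] 0.29 x at y=0: 35.7
L [-48.9 -62.2  91.7] [-47.2  71.9  91.5] 0.73 x at y=0: -48.1
D4 outer edge [-16.8 -41.7  47.7] [-16.8  30.1  47.6] 0.0 x at y=0: -16.8
deepL [ 44.  -60.9   6.7] [43.8 40.2  6.5] -0.11 x at y=0: 43.9
deepR [ 64.6 -61.8   6.7] [66.1 40.5  6.5] 0.84 x at y=0: 65.5
plate [ -7.4 -63.1 -72.3] [  4.9 -64.9 -72.3] [  2.6 -63.1 -72.3]
```

```bash
python3 -m inch '[[[0,0.001,0.01],0],[[0,0,0.012],0],[[0,0,0.010],0],[[0,0,0.006],0],[[0,0,0.006],0],[[0,0,0.006],0],[[0,0,0.006],0],[[0,0,0],0],[[0,0,0],0]]'; python3 -c "
from h import *
snap('side','s16')
a=cv2.imread('pics/s16.png')[190:350,300:480];b=cv2.resize(a,None,fx=3.6,fy=3.6,interpolation=cv2.INTER_CUBIC)
cv2.imwrite('pics/s16c.png',b);snap('wrist','w16')"
```

```text
time: 20.52
eef_pos: [531.5, 4.4, 106.0]
ee_rot: [[-0.068, 0.998, -0.0], [0.998, 0.068, -0.0], [-0.0, -0.0, -1.0]]
wrist_force: [0.1, -0.0, -1.3]
gripper_width: 14.0
s16 20.5167 [531.5   4.4 106. ]
w16 20.5667 [531.8   4.4 106.4]
```

View pics/w16.png

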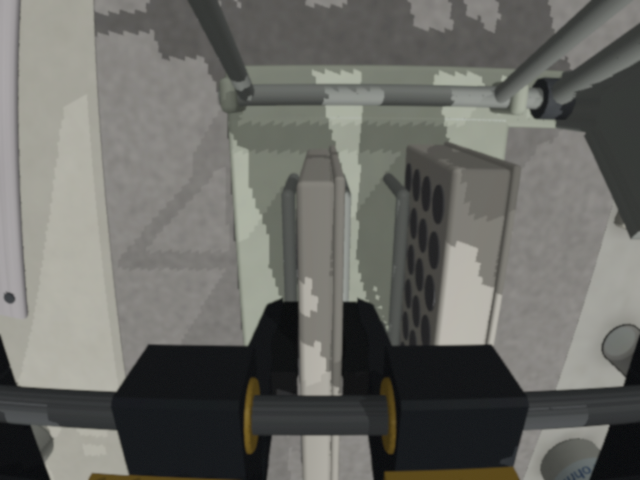

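View pics/s16c.png

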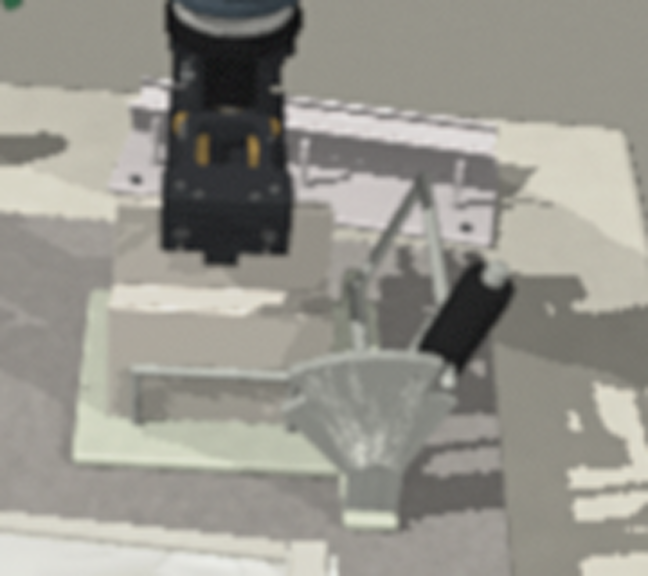

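Wires D4 and D3 show evenly left (x 283-297) and right (x 343-350) of the thin plate; it is between them. Lowering on.

```bash
python3 -m inch '[[[0,0,0.006],0],[[0,0,0.006],0],[[0,0,0.005],0],[[0,0,0.002],0],[[0,0,0],0],[[0,0,0],0]]';python3 -m inch '[[[0,0,0.001],0],[[0,0,0.001],0],[[0,0,0],0],[[0,0,0],0]]';python3 -m inch '[[[0,0,0.001],0],[[0,0,0.001],0],[[0,0,0],0],[[0,0,0],0]]'
```

```text
time: 21.12
eef_pos: [531.5, 4.4, 87.0]
ee_rot: [[-0.068, 0.998, -0.0], [0.998, 0.068, -0.0], [-0.0, -0.0, -1.0]]
wrist_force: [-0.2, -0.9, -1.5]
gripper_width: 13.9
time: 21.45
eef_pos: [531.7, 4.5, 85.3]
ee_rot: [[-0.068, 0.998, 0.0], [0.998, 0.068, 0.0], [0.0, 0.0, -1.0]]
wrist_force: [0.7, 0.0, -0.4]
gripper_width: 14.2
time: 21.78
eef_pos: [531.5, 4.5, 83.2]
ee_rot: [[-0.068, 0.998, -0.0], [0.998, 0.068, -0.0], [-0.0, -0.0, -1.0]]
wrist_force: [-0.6, 0.2, -2.2]
gripper_width: 13.6
```

```bash
python3 -m inch '[[[0,0,0.001],0],[[0,0,0.001],0],[[0,0,0],0],[[0,0,0],0]]';python3 -m inch '[[[0,0,0.001],0],[[0,0,0.001],0],[[0,0,0],0],[[0,0,0],0]]'
```

```text
time: 22.12
eef_pos: [531.5, 4.5, 81.1]
ee_rot: [[-0.068, 0.998, -0.0], [0.998, 0.068, -0.0], [-0.0, -0.0, -1.0]]
wrist_force: [-0.1, 0.2, -0.1]
gripper_width: 14.0
time: 22.45
eef_pos: [531.8, 4.7, 79.9]
ee_rot: [[-0.068, 0.998, 0.0], [0.998, 0.068, 0.001], [0.001, 0.0, -1.0]]
wrist_force: [-2.8, 0.7, 8.1]
gripper_width: 13.9
```

```bash
python3 -m inch '[[[0,0,0],0],[[0,0,0],0],[[0,0,0],0],[[0,0,0],0],[[0,0,-0.01],0],[[0,0,-0.02],0],[[0,0,-0.03],0],[[0,0,-0.035],0],[[0,0,-0.035],0],[[0,0,-0.03],0],[[0,0,0],0],[[0,0,0],0]]' -0.32; python3 - <<'E'
from h import *
im,T=snap('wrist','w17');snap('side','s17')
a=cv2.imread('pics/s17.png')[190:350,300:480];b=cv2.resize(a,None,fx=3.6,fy=3.6,interpolation=cv2.INTER_CUBIC)
cv2.imwrite('pics/s17c.png',b)
E
```

```text
time: 23.45
eef_pos: [532.8, 4.5, 241.3]
ee_rot: [[-0.068, 0.998, 0.004], [0.998, 0.068, 0.001], [0.001, 0.004, -1.0]]
wrist_force: [-0.6, -0.6, 0.2]
gripper_width: 30.3
w17 23.45 [532.8   4.5 241.3]
s17 23.5 [531.6   4.6 239.7]
```

View pics/w17.png

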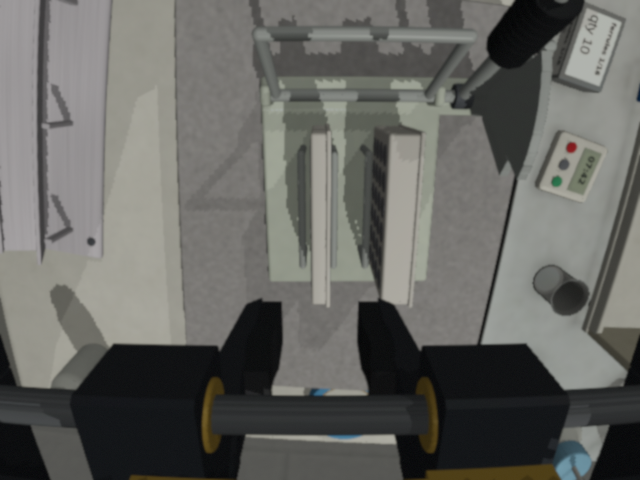

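View pics/s17c.png

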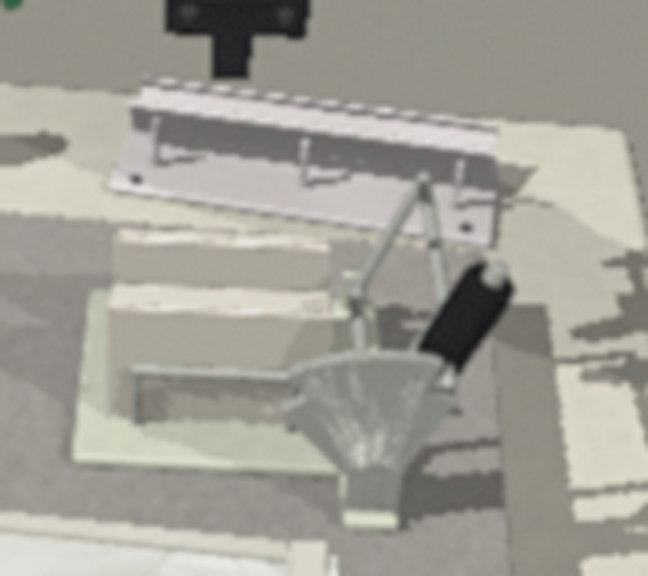

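```bash
python3 - <<'E'
from h import *
T=load("w1");T17=load("w17")
X,e=tri(ray("wrist",210+497/2.4,60+72/2.4,T),ray("side",438,265.3));print(X,e)
a=cv2.imread("pics/w17.png")[0:130,420:600];cv2.imwrite("pics/w17c.png",cv2.resize(a,None,fx=4,fy=4,interpolation=cv2.INTER_CUBIC))
a=cv2.imread("pics/s17.png")[250:340,360:460];cv2.imwrite("pics/s17d.png",cv2.resize(a,None,fx=6,fy=6,interpolation=cv2.INTER_CUBIC))
E
```

```text
[386.66347237 105.93788089 224.40572018] [np.float64(0.21244988776941132), np.float64(0.21244988776953772)]
```

View pics/w17c.png

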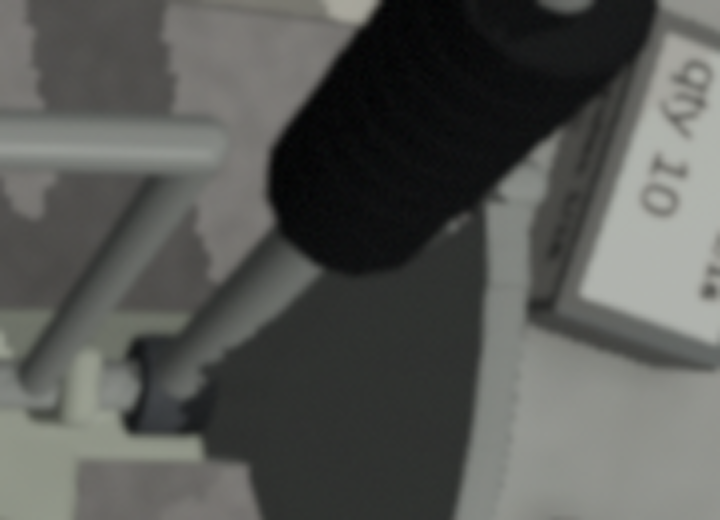

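View pics/s17d.png

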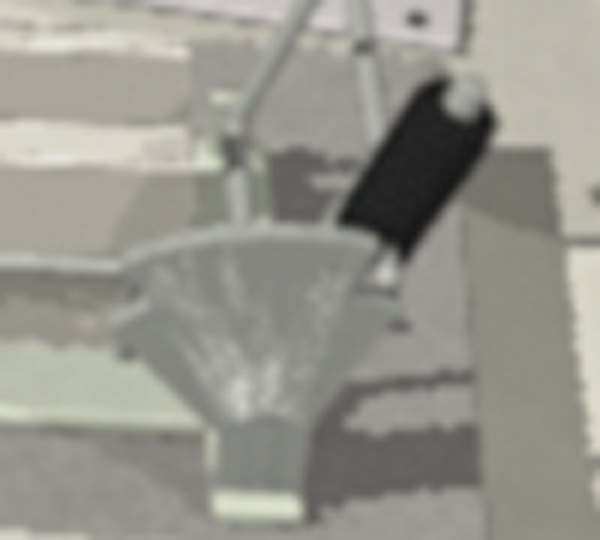

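```bash
python3 -m inch '[[[0.0222,-0.0265,0],0],[[0.0222,-0.0265,0],0],[[0.0222,-0.0265,0],0],[[0.0222,-0.0265,0],0],[[0.0222,-0.0265,0],0],[[0,0,0],0],[[0,0,0],0],[[0,0,0],0],[[0,0,0],0]]' 0.36; python3 - <<'E'
from h import *
im,T=snap('wrist','w18');print(ctrl.sense()["joints"].round(2))
E
```

```text
time: 24.3
eef_pos: [392.4, 105.3, 238.9]
ee_rot: [[-0.067, 0.998, -0.0], [0.998, 0.067, -0.001], [-0.001, -0.0, -1.0]]
wrist_force: [-0.2, -0.7, -0.1]
gripper_width: 59.7
w18 24.3 [392.4 105.3 238.9]
[-0.84  0.05  0.49  2.11 -0.03  0.99  1.3 ]
```

View pics/w18.png

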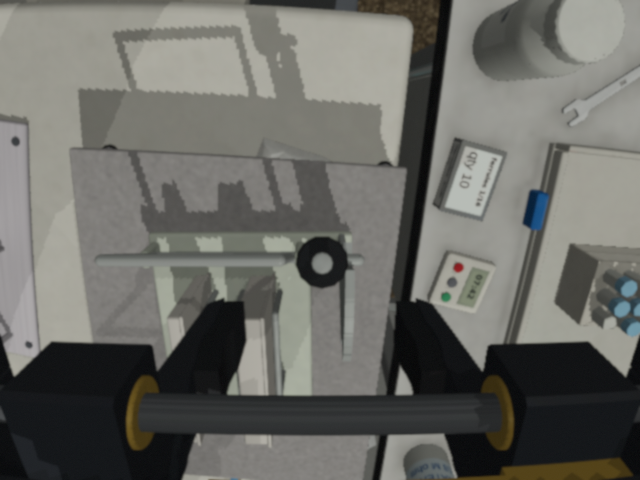

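```bash
python3 - <<'E'
from h import *
T=load("w18")
g=lambda u,v,z:(T[1].T@(onz("wrist",u,v,z,T)-T[0])).round(1)
for z in(225,231): print(g(322,262,z))
E
```

```text
[-0.3 -4.8 13.9]
[-0.4 -7.2  7.9]
```

```bash
python3 -m inch '[[[0.001,0.001,0.02],0],[[0,0,0.02],0],[[0,0,0.02],0],[[0,0,0.015],0],[[0,0,0.01],0],[[0,0,0],0],[[0,0,0],0]]' ; python3 - <<'E'
from h import *
im,T=snap('wrist','w19');print(ctrl.sense()["joints"].round(2))
snap('side','s19')
a=cv2.imread('pics/s19.png')[190:350,330:510];b=cv2.resize(a,None,fx=3.6,fy=3.6,interpolation=cv2.INTER_CUBIC)
cv2.imwrite('pics/s19c.png',b)
E
```

```text
time: 24.93
eef_pos: [393.0, 106.4, 154.0]
ee_rot: [[-0.067, 0.998, -0.001], [0.998, 0.067, -0.001], [-0.001, -0.001, -1.0]]
wrist_force: [-0.3, -0.5, 1.1]
gripper_width: 59.8
w19 24.9333 [393.  106.4 154. ]
[-0.81  0.2   0.48  2.21 -0.13  0.76  1.4 ]
s19 24.9833 [393.4 106.8 154.5]
```

View pics/w19.png

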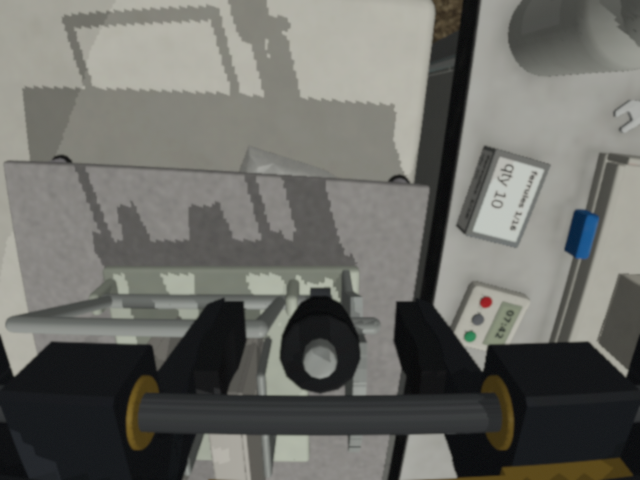

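View pics/s19c.png

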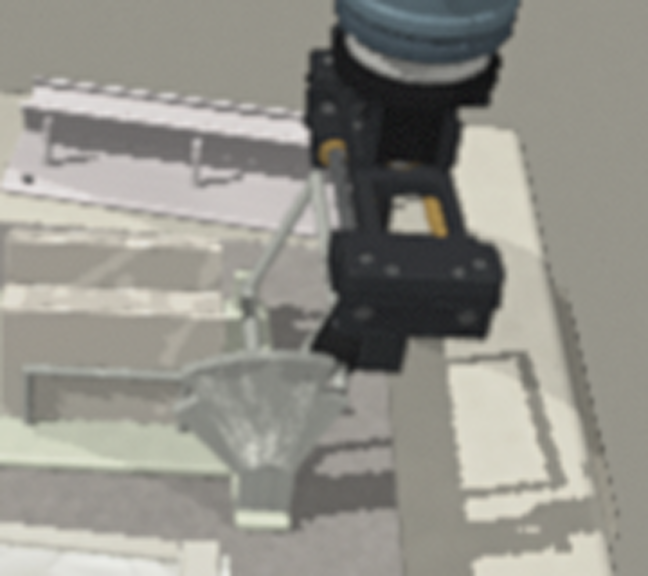

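```bash
python3 -m inch '[[[0,0,0],0],[[0,0,0],0],[[0,0,0],0],[[0,0,0],0],[[0,0,0],0],[[0,0,0],0]]' -1 25; python3 -c "
from h import *
snap('wrist','w20')"
```

```text
time: 25.53
eef_pos: [392.9, 106.7, 154.4]
ee_rot: [[-0.068, 0.998, 0.0], [0.998, 0.068, -0.001], [-0.001, 0.0, -1.0]]
wrist_force: [-1.4, -2.9, 3.2]
gripper_width: 27.4
w20 25.5333 [392.9 106.7 154.4]
```

View pics/w20.png

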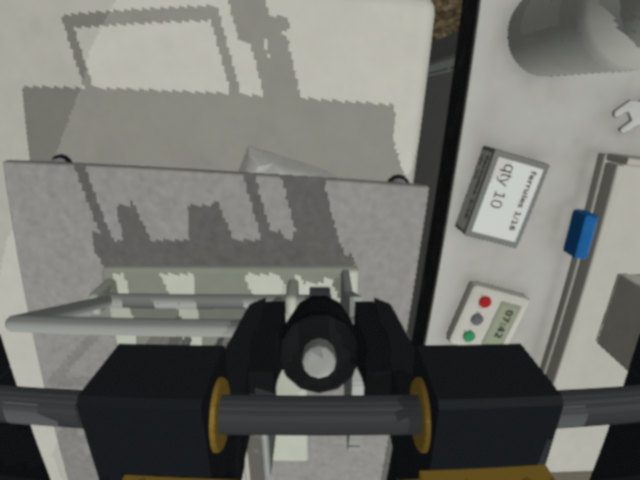

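```bash
python3 -m inch '[[[0,-0.0012,-0.0032],0],[[0,-0.0012,-0.0032],0],[[0,-0.0012,-0.0032],0],[[0,-0.0012,-0.0034],0],[[0,0,0],0],[[0,0,0],0],[[0,0,0],0]]'; python3 -c "
from h import *
snap('wrist','w21')
snap('side','s21')
a=cv2.imread('pics/s21.png')[190:350,330:510];b=cv2.resize(a,None,fx=3.6,fy=3.6,interpolation=cv2.INTER_CUBIC)
cv2.imwrite('pics/s21c.png',b)"
```

```text
time: 26.17
eef_pos: [388.2, 106.4, 167.4]
ee_rot: [[-0.068, 0.998, 0.001], [0.998, 0.068, -0.0], [-0.001, 0.001, -1.0]]
wrist_force: [3.9, -5.2, -4.9]
gripper_width: 27.0
w21 26.1667 [388.2 106.4 167.4]
s21 26.2167 [388.1 106.4 167.4]
```

View pics/w21.png

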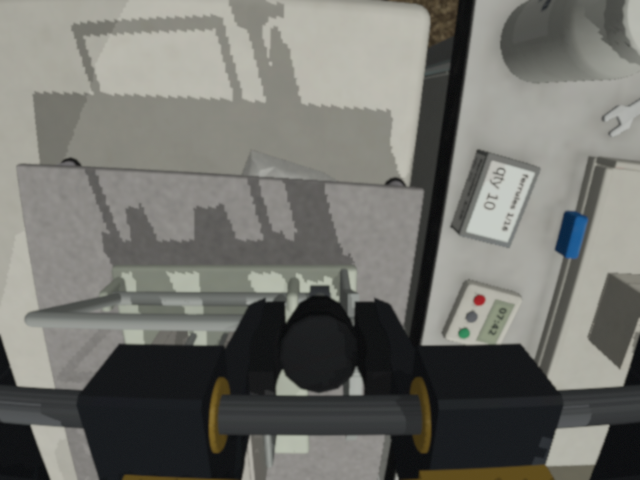

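View pics/s21c.png

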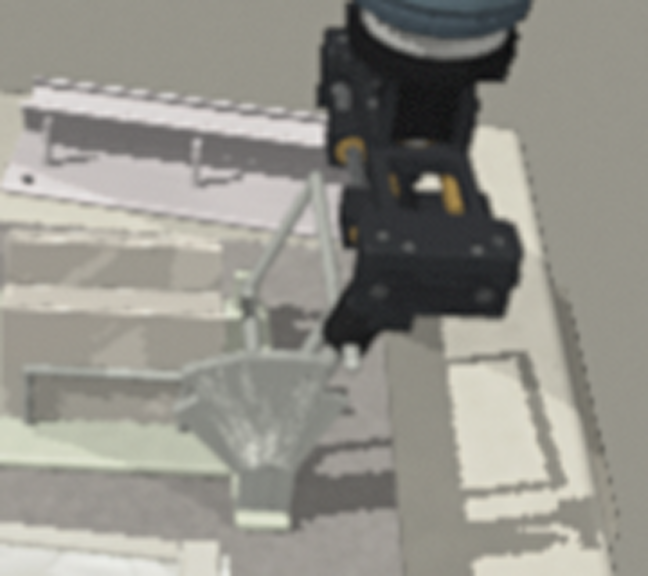

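```bash
python3 -m inch '[[[0,0.006,-0.002],0],[[0,0.006,-0.0018],0],[[0,0.0061,-0.0014],0],[[0,0.0061,-0.0013],0],[[0,0,0],0],[[0,0,0],0]]'
```

```text
time: 26.77
eef_pos: [412.5, 108.1, 173.6]
ee_rot: [[-0.068, 0.998, -0.001], [0.998, 0.068, -0.001], [-0.001, -0.001, -1.0]]
wrist_force: [-0.3, -5.4, -6.0]
gripper_width: 27.2
```

Moving freely (no swing resistance), so the lock is cleared. Continue the arc.

```bash
python3 -m inch '[[[0,0.0062,-0.001],0],[[0,0.0062,-0.0007],0],[[0,0.0062,-0.0003],0],[[0,0.0063,-0.0002],0],[[0,0.0062,0.0002],0],[[0,0.0063,0.0003],0],[[0,0.0062,0.0007],0],[[0,0.0062,0.001],0],[[0,0,0],0],[[0,0,0],0]]'; python3 -c "
from h import *
snap('wrist','w22')
snap('side','s22')
a=cv2.imread('pics/s22.png')[190:350,330:510];b=cv2.resize(a,None,fx=3.6,fy=3.6,interpolation=cv2.INTER_CUBIC)
cv2.imwrite('pics/s22c.png',b)"
```

```text
time: 27.6
eef_pos: [461.4, 111.5, 173.3]
ee_rot: [[-0.068, 0.998, -0.002], [0.998, 0.068, -0.001], [-0.001, -0.002, -1.0]]
wrist_force: [-1.5, -5.5, -4.5]
gripper_width: 27.4
w22 27.6 [461.4 111.5 173.3]
s22 27.65 [461.3 111.5 173.4]
```

View pics/s22c.png

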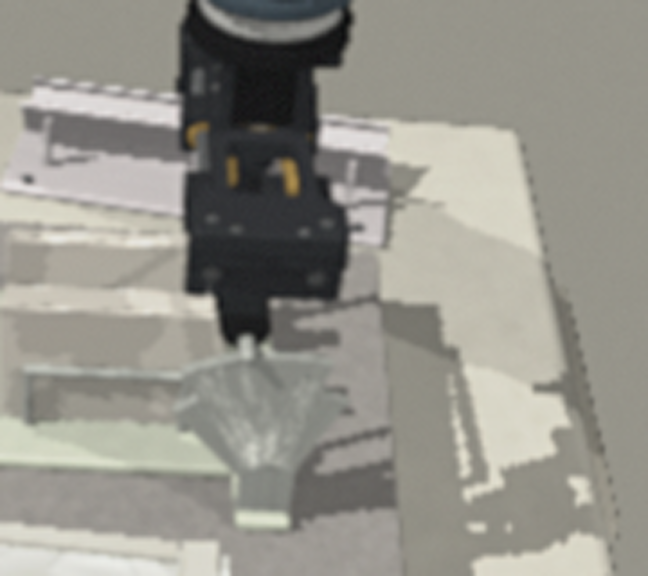

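View pics/w22.png

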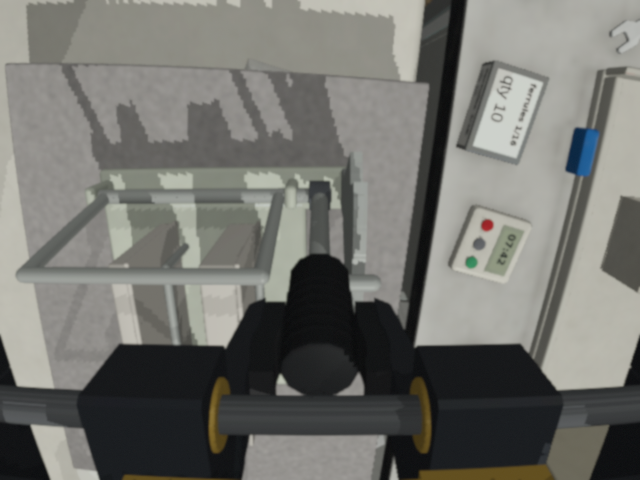

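```bash
python3 -m inch '[[[0,0.0061,0.0013],0],[[0,0.0061,0.0014],0],[[0,0.006,0.0018],0],[[0,0.006,0.002],0],[[0,0.0058,0.0022],0],[[0,0.0057,0.0025],0],[[0,0.0056,0.0028],0],[[0,0.0056,0.003],0],[[0,0.0053,0.0033],0],[[0,0.0052,0.0035],0],[[0,0,0],0],[[0,0,0],0]]'
```

```text
time: 28.7
eef_pos: [518.0, 115.4, 149.2]
ee_rot: [[-0.068, 0.998, -0.003], [0.998, 0.068, -0.001], [-0.001, -0.003, -1.0]]
wrist_force: [-3.2, -5.3, -2.4]
gripper_width: 27.5
```

```bash
python3 -m inch '[[[0,0.0021,0.0015],0],[[0,0.002,0.0015],0],[[0,0.0018,0.0014],0],[[0,0,0],0],[[0,0,0],0]]'; python3 -c "
from h import *
snap('wrist','w23')
snap('side','s23')
a=cv2.imread('pics/s23.png')[190:350,300:480];b=cv2.resize(a,None,fx=3.6,fy=3.6,interpolation=cv2.INTER_CUBIC)
cv2.imwrite('pics/s23c.png',b)"
```

```text
time: 29.12
eef_pos: [516.8, 115.4, 144.0]
ee_rot: [[-0.068, 0.998, -0.017], [0.998, 0.068, -0.002], [-0.0, -0.017, -1.0]]
wrist_force: [-21.5, -6.6, 12.4]
gripper_width: 27.4
w23 29.1167 [516.8 115.4 144. ]
s23 29.1667 [516.9 115.4 144.1]
```

View pics/w23.png

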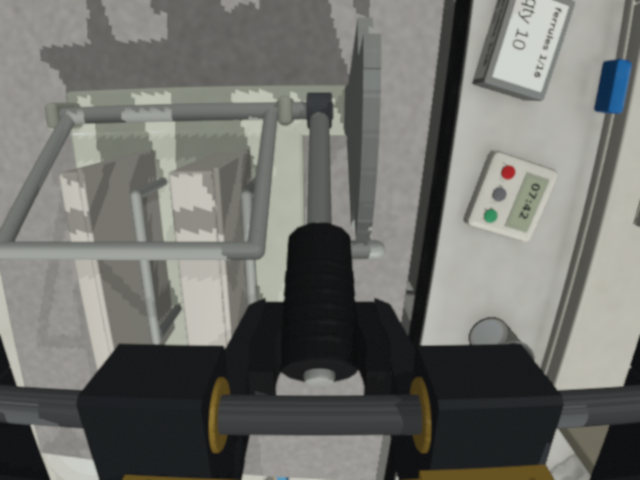

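View pics/s23c.png

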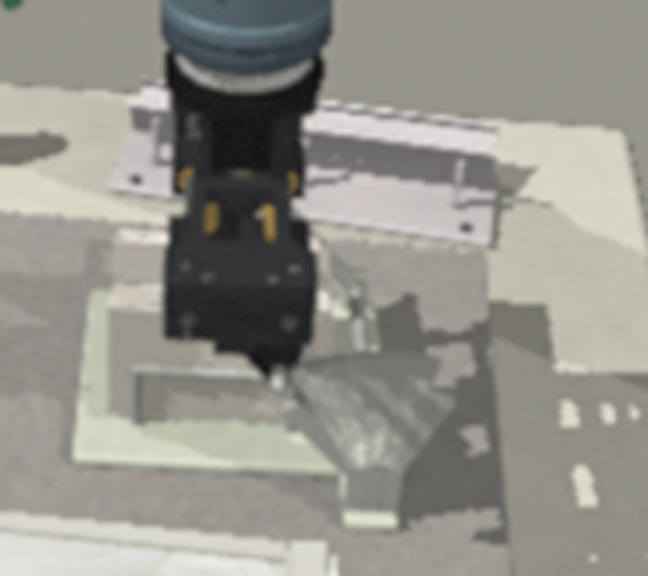

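```bash
python3 -m inch '[[[0,-0.0015,-0.001],0],[[0,0,0],0]]'; python3 -m inch '[[[0,0,0],0],[[0,0,0],0],[[0,0,0],0],[[0,0,0],0],[[0,0,0],0]]' 0.1; python3 -c "
from h import *
snap('wrist','w24')"
```

```text
time: 29.38
eef_pos: [517.7, 115.4, 145.6]
ee_rot: [[-0.068, 0.998, -0.011], [0.998, 0.068, -0.001], [-0.0, -0.011, -1.0]]
wrist_force: [-15.9, -6.0, 6.6]
gripper_width: 27.4
time: 29.8
eef_pos: [524.3, 116.9, 147.0]
ee_rot: [[-0.069, 0.998, 0.002], [0.998, 0.069, 0.001], [0.001, 0.002, -1.0]]
wrist_force: [-0.3, 0.5, 0.5]
gripper_width: 48.6
w24 29.8 [524.3 116.9 147. ]
```

View pics/w24.png

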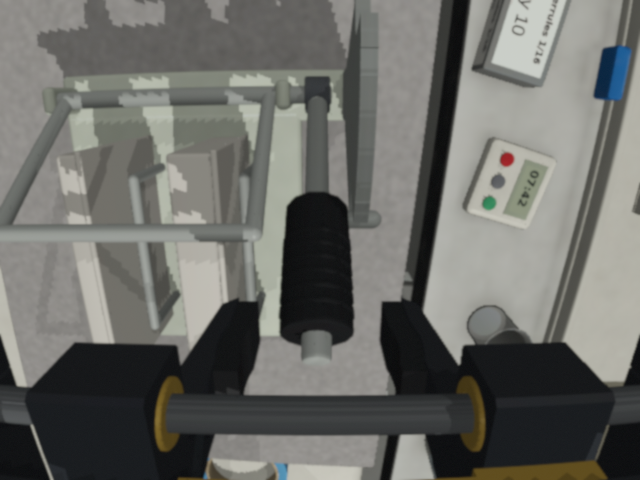

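```bash
python3 -m inch '[[[0,0,-0.01],0],[[0,0,-0.02],0],[[0,0,-0.03],0],[[0,0,-0.035],0],[[0,0,-0.035],0],[[0,-0.015,-0.01],0],[[0,-0.03,0],0],[[0,-0.03,0],0],[[0,0,0],0],[[0,0,0],0],[[0,0,0],0]]'; python3 -c "
from h import *
snap('wrist','w25');snap('top','t25')
snap('side','s25')
a=cv2.imread('pics/s25.png')[190:350,300:480];b=cv2.resize(a,None,fx=3.6,fy=3.6,interpolation=cv2.INTER_CUBIC)
cv2.imwrite('pics/s25c.png',b)"
```

```text
time: 30.77
eef_pos: [449.5, 111.3, 287.3]
ee_rot: [[-0.068, 0.998, 0.002], [0.998, 0.068, 0.001], [0.001, 0.002, -1.0]]
wrist_force: [-0.6, 0.5, 0.1]
gripper_width: 48.7
w25 30.7667 [449.5 111.3 287.3]
t25 30.8167 [449.8 111.3 287.1]
s25 30.8667 [449.8 111.2 286.9]
```

View pics/w25.png

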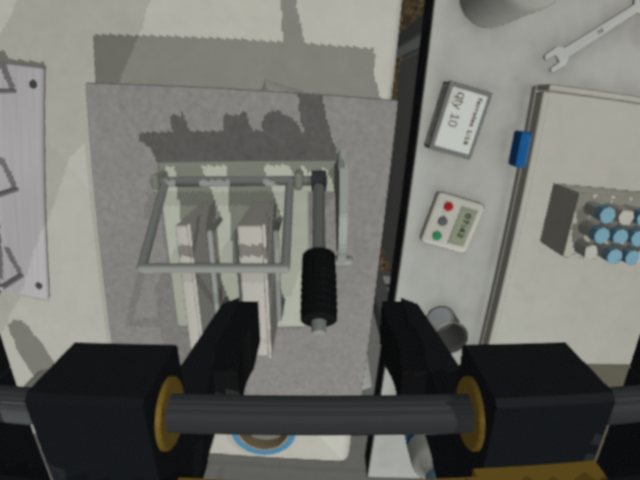

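View pics/s25c.png

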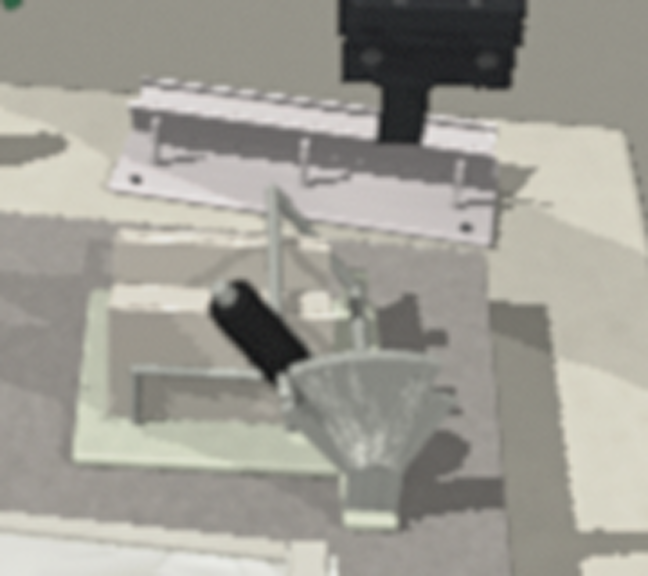

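View pics/t25.png

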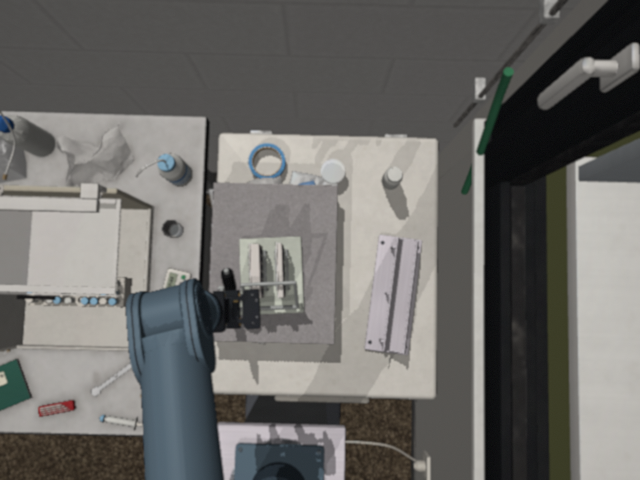

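```bash
python3 - <<'E'
from h import *
T=load("w25")
X,e=tri(ray("wrist",319,329,T),ray("side",300+229/3.6,190+290/3.6));print(X.round(1),np.round(e,1))
c,s=np.cos(np.radians(3.8)),np.sin(np.radians(3.8));d=X[:2]-[529.5,31.5]
x=d[0]*c+d[1]*s+88;z=X[2]-90;print("lever deg",np.degrees(np.arctan2(x,z)),np.hypot(x,z))
C,e=tri(ray("wrist",319,316,T),ray("side",300+240/3.6,190+300/3.6));print(np.linalg.norm(C-X),e)
g=lambda u,v,z:(T[1].T@(onz("wrist",u,v,z,T)-T[0])).round(1)
E
```

```text
[522.3 115.4 206.6] [2.4 2.4]
lever deg 36.53135857989068 145.13423738704662
9.52541212299083 [np.float64(1.8704562299167764), np.float64(1.8704562299167242)]
```

```bash
python3 -c "
from rig import ctrl
print(ctrl.close_job())"
```

```text
the job is handed in; nothing more can be done
None
```

Both plates are in the rack, and the lever is swung over and locked. I handed the job in at about 31 s of the 72 s allowed.

**What I did**
- I tipped each leaning plate upright between the fingers and carried it to the rack.
- The thick plate went into the wide slot and the thin one into the narrow slot. I pressed each down until it touched the floor and released it, with the bar still open.
- I lifted the collar about 13 mm, swung the lever to its stop, opened the fingers and backed the arm clear.

**Last checks**
- **Lever and collar:** the lever end triangulated to about 36.5° away from the robot, against 37° at the closed stop. About 9.5 mm of bare lever end was showing, against 10 mm for a collar fully down. These two readings carry 2–3 mm of ray disagreement.
- **Plates:** in the final pictures the bar lies over both plates. The thick plate was about 1.5 mm off centre across its slot, and within about 1 mm along it. I did not measure the thin plate again after releasing it. Its seating rests on the 8 N contact at the expected height and on the pictures.
- **Robot and bystanders:** the wrist force was near zero at the end. Bottle, petri dishes and tape look where they were.

**What disagreed**
- **Fingertip position:** the real fingertips sit about 39 mm behind the reported TCP, as seen by both the wrist and side cameras. My first grasp therefore closed in the air above the plate. I corrected for this afterwards.
- **Wrist camera:** it showed a sideways bias of about 1.8 mm, which I also corrected for.
- **Push at the stop:** the wrist force reached about 25 N when the lever met its stop. I then backed off slightly and released.

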